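Make up the postmark kit and the parcel kit for the service windows

TASK

Make up the two window kits before opening. Blue tray: stand the date stamp and the ink bottle in their cut-outs and set the red-handled rubber stamp into the gap between the two black-handled stamps; orange tray: stand the roll of labels in its round well and lay the marker in its trough. Everything goes fully home and upright, squared to its cut-out, without disturbing the stamps and the glue stick that are already packed; then let go of everything.

Things in the scene. Friction and masses are not known exactly. Their poses are not given: they have to be found in the camera images.
- date_stamp: self-inking date stamp standing upright on the counter: dark blue frame 48 x 62 mm (x, y) with black feet, grey handle on top, 118 mm high in all. Origin at the centre of its underside, z up. Grasp the handle across x, 34 mm wide (44 mm in y), between 60 and 115 mm above the origin; treat it as rigid.
- rubber_stamp: wooden rubber stamp with a round red handle, standing upright on the counter: block 26 x 64 x 17 mm (x, y, z), handle 24 mm thick from 17 to 71 mm above the origin. Origin at the centre of its underside, z up. The only stamp with a red handle.
- ink_bottle: white ink bottle with a red band and a red cap, standing upright: body 32 mm across up to 52 mm, cap 19 mm across, 78 mm high in all. Origin at the centre of its underside, z up.
- label_roll: white roll of address labels standing on its end: 62 mm across, 40 mm high, solid. Origin at the centre of its underside, z up.
- marker: black and white felt marker lying on the counter: 135 mm long (its y axis), 17 mm thick and wide; does not roll. Origin under its middle, at the underside, z up.
- postmark_tray: blue fixed tray 140 x 216 mm (x, y), rim 15 high, dark foam top at 13, cut-out floors at 3. Origin: centre of underside. Cut-outs at x, y (mm): date stamp (26, -56), 60 in x by 74 in y, its x along the tray's x, either way; ink bottle (-40, -56), round 42; stamp row (0, 50), 74 in x by 90 in y, stamps' length along x, outer two packed, 37 mm gap between them at (0, 50).
- parcel_tray: orange fixed tray 160 x 170 mm (x, y), rim 15 high, dark foam top at 13, cut-out floors at 3. Origin: centre of underside. Cut-outs at x, y (mm): label roll (31, 30), round 76; glue stick (31, -46), already filled; marker trough (-46, 0), 148 long in y, 28 wide in x, widened to 62 over its middle 60 mm as a finger gap.
- stamp_left: black-handled rubber stamp already packed at the +y end of the blue tray's stamp row: block 26 x 64 x 17 mm, handle 21 mm thick, 60 mm high in all, loose. Origin at the centre of its underside, its 64 mm length along the tray's x. Leave alone.
- stamp_right: the same black-handled rubber stamp, packed at the -y end of the row. Leave alone.
- glue_stick: small glue stick with a green cap standing in the orange tray, 26 mm across, 60 mm high, loose. Origin at the centre of its underside. Leave alone.

How it is judged:
By the outcome, as a careful person would: the job done as asked, in the order asked, and still so for the second after the job is handed in, with the robot touching nothing.
It also fails if it takes over 125 s, if anything falls off the work surface, if the arm or the gripper's body presses on something with over 40 N, if the wrist force passes 120 N, or if a joint passes its speed limit or range.

ROBOT

A 7-joint arm with a two-finger parallel gripper is mounted at the origin on a cart in front of the work surface, level with it; the furniture and walls round the work are solid. World frame = base frame: x ahead of the robot, y to its left, z up, the work surface at z = 0. Lengths are in m, angles in rad, forces in N, time in s.
With the tool pointing down it reaches from about 0.4 to 0.85 m from the base axis. Payload 10.4 kg.
Tool frame: the origin (TCP) lies midway between the tips of the shut fingers; the grasp point (between the pads) lies 19 mm behind it; z points along the fingers, y is the line along which they close (so a half turn about z gives the same grasp; the last joint's range is limited). The gripper opens to 85 mm and grips with 20 to 120 N. Pads are 22 mm wide; open, the fingers measure 114 mm over their backs; the gripper's body (76 mm by 85 mm) begins 54 mm behind the grasp point. The pads swing forward as they close: fully open they stand 13 mm farther back than shut.
Start: joints at [-1.186, 0.332, -0.065, 1.46, 0.022, 1.35, -0.088], TCP at [0.248, 0.574, 0.204] pointing down, gripper open.
Joint ranges: [-2.6, 2.6], [-0.5, 2.12], [-1.47, 1.34], [0.16, 2.42], [-1.27, 4.41], [0.06, 2.06], [-2.6, 2.6]. Speed limits (rad/s): [2.22, 2.22, 2.79, 2.79, 3.14, 3.14, 3.14].

INTERFACE

Orientations are given as a unit quaternion [w, x, y, z].
In Python, from bench import manip gives the robot as it stands. The module is installed in compiled form; this text tells all that it offers.
- The arm moves only by the tool move_arm, never from a script. Its argument "moves" is text: rows parted by semicolons, each of 4 numbers parted by spaces: the shift along the tool's x, y, z in mm, then the turn about the tool's z in rad. A call has 1 to 8 rows; each row is the pose to reach, as a shift and turn from the pose commanded when the call began, along the tool's axes at that moment; what a row does not reach only later rows make up. A row lasts 1/10 s, in which the tool goes at most 50 mm and 8.59 degrees, less where a joint would pass 70% of its speed; a pose out of reach is approached as far as the arm can. A call with a gripper value outside its range is refused whole. "gripper" is the closure, from 0 (fully open) to 1 (shut), set as the call begins (left out, the last holds). The fingers move at their own pace and stop on an object; "force" is the grip in N (left out, the last holds). Time passes only in rows, so rows that repeat a pose let the fingers close. It gives the time, the measured TCP pose, the force, the opening and the grip force at its end, in the units of the state.
- manip.get_obs(): the state, without advancing time (a new reading comes with each control period).
- manip.grab_frame(name): name is "side" or "top"; returns a dict with "color" (480x640x3 uint8, red, green, blue), "K" (3x3 intrinsics, pixels), "position" and "rotation" of the camera in the world. Camera axes: x right, y up, looking along -z (the intrinsics and any distortion apply to the point x, -y, -z); pixel columns grow to the right and rows downward; lengths in m; the calibration is good to about 2 mm. A picture is of the moment at which its call begins. There is no depth.
- manip.sign_off(): hands the job in; it is judged then, once.
The state is a dict: "t": time; "qpos": joint angles; "joint_vel": joint speeds; "effort": joint torques, N m; "tcp_pos": TCP position; "orientation": TCP orientation; "wrist_force": force on the tool from outside, world axes, zero at the start; "ft_torque": the same for the moment, N m; "finger_gap": finger opening in m; "gripper_force": force on a finger pad.
Only numpy, scipy, OpenCV 4.12 (cv2) and the standard library are available. Lean on these libraries where they do the work, as an engineer would, in place of code of your own. Each camera call takes 0.05 s, during which the arm holds its last target. There are 200 camera calls.

## Working session

There is one attempt and no reset: what is moved stays moved. The work goes in short steps, Python scripts to look and compute and a tool call to move; the robot and the scene stay as the last step left them, time stands still between calls to the robot, and variables do not carry over. Pictures are saved under pics/ and viewed, at most 14 in all, crops included, and the job is handed in when it is done.

Besides the shell and the picture viewer there is one more tool, called as name(argument=value, ...), one argument or row to a line, values as JSON. move_arm: Moves the arm, as the interface text tells. Its arguments: {"type":"object","properties":{"moves":{"type":"string"},"gripper":{"type":"number"},"force":{"type":"number"}},"required":["moves"]}

```bash
mkdir -p pics; cat > h.py <<'E'
import numpy as np, cv2
from bench import manip
def snap(n,f):
    d=manip.grab_frame(n); cv2.imwrite('pics/'+f+'.png',d['color'][:,:,::-1]); np.savez(f,**{k:np.array(v) for k,v in d.items()}); return d
def R(d):
    r=np.array(d['rotation'],float)
    if r.shape==(4,):
        from scipy.spatial.transform import Rotation as Ro
        r=Ro.from_quat(r[[1,2,3,0]]).as_matrix()
    return r
def ray(d,u,v,z):
    K=np.array(d['K']); p=np.linalg.inv(K)@[u,v,1]; p=R(d)@np.array([p[0],-p[1],-p[2]]); o=np.array(d['position'])
    return o+p*(z-o[2])/p[2]
def proj(d,P):
    q=R(d).T@(np.array(P)-np.array(d['position'])); q=np.array(d['K'])@[q[0],-q[1],-q[2]]; return q[:2]/q[2]
E
python3 - <<'E'
from h import *
for n in('top','side'):
    d=snap(n,n+'0'); print([ (k,np.array(v).tolist()) for k,v in d.items() if k!='color'])
print(manip.get_obs())
E
```

```text
[('K', [[519.6499666801834, 0.0, 318.7254995607919], [0.0, 519.6499666801834, 247.47286485425468], [0.0, 0.0, 1.0]]), ('position', [0.37967638838484125, 0.0020265874148516186, 1.11465913523199]), ('rotation', [0.7516467051303459, 0.08084135576044359, -0.07089005818044462, -0.6507430410820243])]
[('K', [[572.8236467034707, 0.0, 331.5037945130018], [0.0, 572.8236467034707, 241.37326903785404], [0.0, 0.0, 1.0]]), ('position', [0.0397247747270185, -0.8675674403768803, 0.8174474021067939]), ('rotation', [0.8619357766732587, 0.42513586628179867, -0.12487715442940472, -0.24643844747341187])]
{'t': 0.1, 'qpos': array([-1.18560814,  0.33278787, -0.06471466,  1.46086127,  0.02158305,
        1.3499228 , -0.08850563]), 'joint_vel': array([ 0.00022235, -0.00330441, -0.00150342, -0.00191524,  0.0008284 ,
        0.00117941,  0.00088841]), 'effort': array([ 1.91613100e-03, -6.26738191e+01,  4.95946733e-02, -3.92430675e+01,
        1.63502013e-02,  6.88773245e-03, -4.66489678e-05]), 'tcp_pos': array([0.24770252, 0.57340389, 0.20330667]), 'orientation': array([-1.11161659e-04,  2.02472594e-01,  9.79287719e-01, -6.32614727e-04]), 'wrist_force': array([ 0.68999522, -0.47494236, -0.50706657]), 'ft_torque': array([ 0.01652432, -0.01704576, -0.00570953]), 'gripper_force': 0.0, 'finger_gap': 0.08547944001601346}
```

View pics/top0.png

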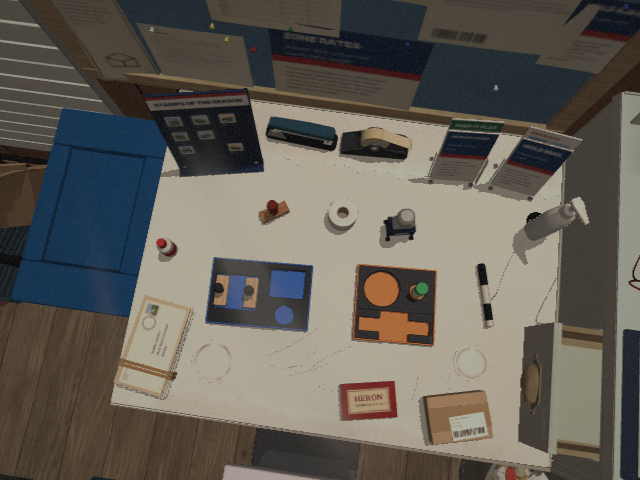

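View pics/side0.png

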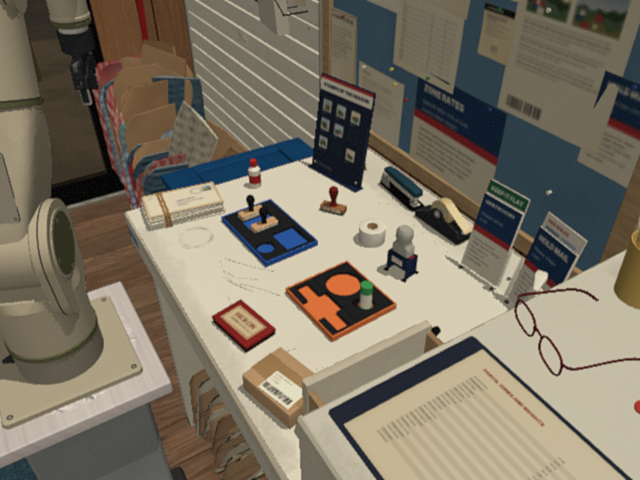

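```bash
python3 - <<'E'
import cv2
a=cv2.imread('pics/top0.png')
for n,u,v in(('A',145,190),('B',325,197)):
    c=cv2.resize(a[v:v+150,u:u+200],None,fx=4,fy=4,interpolation=cv2.INTER_CUBIC); 
    c=cv2.convertScaleAbs(c,alpha=1.3,beta=25)
    cv2.imwrite(f'pics/top0{n}.png',c)
E
```

```text
(no output)
```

View pics/top0A.png

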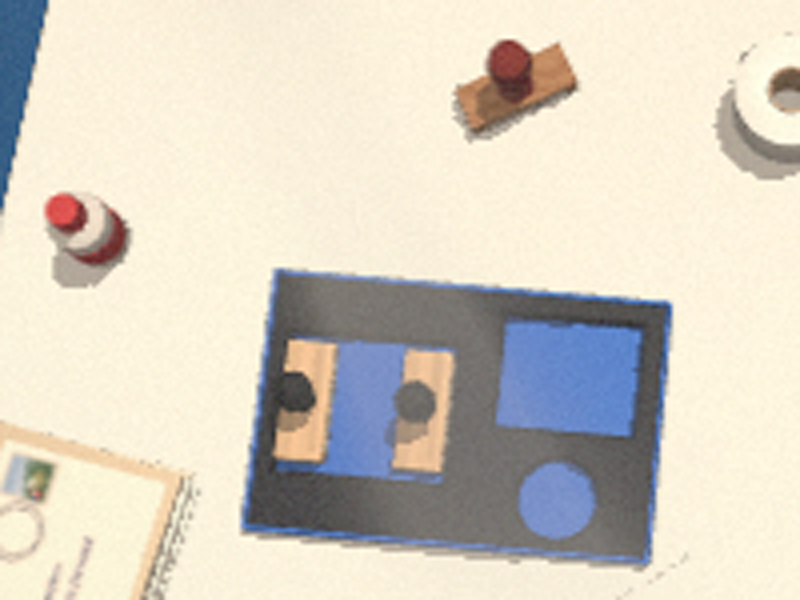

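View pics/top0B.png

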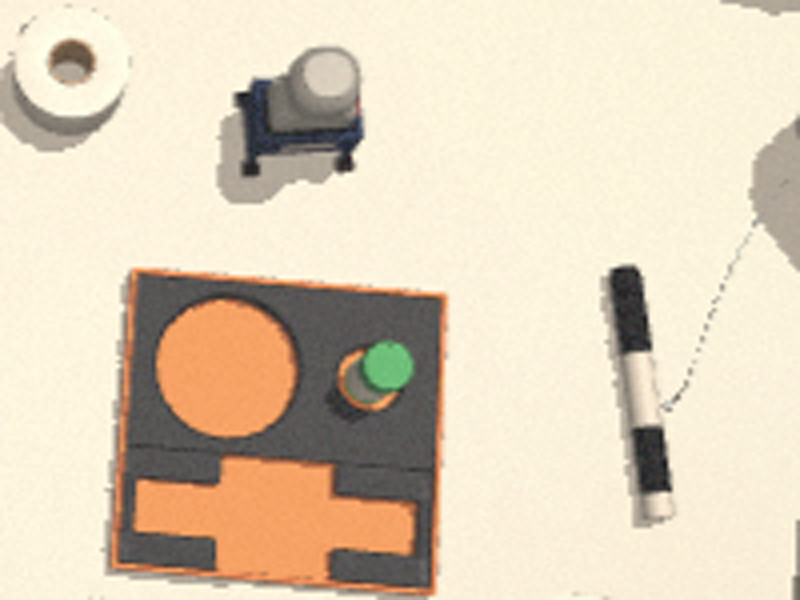

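```bash
cat > m.py <<'E'
from h import *
from scipy.optimize import least_squares
d=dict(np.load('top0.npz'))
A=lambda x,y:(145+(x+.5)/4-.5,190+(y+.5)/4-.5)
B=lambda x,y:(325+(x+.5)/4-.5,197+(y+.5)/4-.5)
W=lambda p,z:ray(d,*p,z)
def fit(obs,x0):
    def P(s,l): 
        c,n=np.cos(s[2]),np.sin(s[2]); return [s[0]+c*l[0]-n*l[1],s[1]+n*l[0]+c*l[1],l[2]]
    f=lambda s:np.concatenate([W(p,l[2])[:2]-P(s,l)[:2] for p,l in obs])*1e3
    r=least_squares(f,x0); print(np.round(r.x[:2]*1e3,1),round(r.x[2],4),'res',np.round(r.fun).astype(int).tolist()); return r.x
if __name__=='__main__':
    h=lambda x,y,z:(x/1e3,y/1e3,z/1e3)
    print('blue');fit([(A(275,270),h(70,108,15)),(A(670,303),h(70,-108,15)),(A(648,563),h(-70,-108,15)),(A(243,530),h(-70,108,15)),(A(557,500),h(-40,-56,3)),(A(569,378),h(26,-56,8))],[.4,0,0])
    print('orange');fit([(B(133,270),h(80,85,15)),(B(446,294),h(80,-85,15)),(B(434,593),h(-80,-85,15)),(B(110,570),h(-80,85,15)),(B(227,368),h(31,30,8))],[.4,0,0])
    print('date feet');fit([(B(240,98),h(18,26,2)),(B(250,170),h(-18,26,2)),(B(345,163),h(-18,-26,2))],[.4,0,0])
    print('date top',W(B(325,83),.118))
    print('rubber');fit([(A(457,88),h(13,32,17)),(A(560,43),h(13,-32,17)),(A(577,82),h(-13,-32,17)),(A(475,124),h(-13,32,17))],[.4,0,0])
    print('handle top',W(A(509,58),.069))
    print('cap',W(A(66,210),.077),'roll',W(B(72,63),.04),W(B(72,62),.04))
    a,b=W(B(625,270),.0085),W(B(657,518),.0085); print('marker',(a+b)/2,a-b,np.linalg.norm(a-b),np.arctan2(*(a-b)[1::-1]))
    d=dict(np.load('side0.npz'))
    
E
python3 m.py
```

```text
blue
[501.3 145.7] 0.0617 res [0, -1, -1, 1, 1, 1, 0, -2, 0, 1, -1, 0]
orange
[ 520.1 -142. ] 0.0619 res [-1, -1, 0, 0, 1, 1, -1, 0, 0, 0]
date feet
[ 685.8 -131.9] 0.2006 res [3, 2, -2, -1, -1, -1]
date top [ 0.68124069 -0.13090307  0.118     ]
rubber
[685.5 144. ] 0.565 res [-1, -2, -1, 1, 0, 2, 2, -1]
handle top [0.68441947 0.14393995 0.069     ]
cap [0.56947911 0.35412875 0.077     ] roll [ 0.69643019 -0.00556379  0.04      ] [ 0.69698348 -0.00548939  0.04      ]
marker [ 0.56803099 -0.33098506  0.0085    ] [1.30475324e-01 2.69495925e-02 2.22044605e-16] 0.1332294662569675 0.203685000891185
```

```bash
cat > p.py <<'E'
import sys
from h import *
from scipy.spatial.transform import Rotation as Ro
def cur():
    o=manip.get_obs(); q=o['orientation']; M=Ro.from_quat(q[[1,2,3,0]]).as_matrix(); return o,np.array(o['tcp_pos'])*1e3,M
def plan(x,y,z,a):
    o,p,M=cur(); s=M.T@(np.array([x,y,z])-p); ya=np.arctan2(M[1,1],M[0,1]); t=-(a-ya)
    print('shift',np.round(s,1),'turn',round((t+np.pi)%(2*np.pi)-np.pi,3),'rows',round(np.linalg.norm(s)/50,1),round(abs(t)/.15,1),'tcp',np.round(p,1),'ya',round(ya,4),'tilt',np.round(M[2,:2],4),'q7',round(o['qpos'][6],2),'gap',round(o['finger_gap'],4),'t',o['t'])
T={'b':(501.3,145.7,.0617),'o':(520.1,-142.0,.0619)}
def tr(k,lx,ly):
    x,y,a=T[k]; return x+np.cos(a)*lx-np.sin(a)*ly, y+np.sin(a)*lx+np.cos(a)*ly
if __name__=='__main__':
    v=sys.argv[1:]
    if v[0] in T: plan(*tr(v[0],float(v[1]),float(v[2])),float(v[3]),float(v[4]))
    else: plan(*map(float,v))
E
python3 p.py 683.5 -131.5 230 0.2
```

```text
shift [-679.6 -474.3  -26.1] turn 0.963 rows 16.6 6.4 tcp [247.7 573.4 203.3] ya 1.163 tilt [-0.     -0.0013] q7 -0.09 gap 0.0855 t 0.1
```

move_arm(
  moves="-40 -28 -26 0.08; -80 -56 -26 0.16; -120 -84 -26 0.24; -160 -112 -26 0.3; -200 -140 -26 0.4; -240 -168 -26 0.45; -280 -196 -26 0.5; -320 -224 -26 0.5",
  gripper=0,
  force=40,
)

```text
t: 0.9
tcp_pos: [0.4533, 0.2393, 0.2299]
orientation: [-0.0, 0.439, 0.898, 0.0]
wrist_force: [1.3, 0.7, -0.1]
finger_gap: 0.0857
gripper_force: 0.0
```

```bash
python3 p.py 683.5 -131.5 230 0.2
```

```text
shift [-4.34e+02 -4.60e+01 -2.00e-01] turn 0.461 rows 8.7 3.1 tcp [453.3 239.3 229.9] ya 0.6613 tilt [0.0003 0.    ] q7 0.1 gap 0.0857 t 0.9
```

move_arm(
  moves="-400 -42 0 0.46; -400 -42 0 0.46; -400 -42 0 0.46; -400 -42 0 0.46; -400 -42 0 0.46; -400 -42 0 0.46; -400 -42 0 0.46; -400 -42 0 0.46",
)

```text
t: 1.7
tcp_pos: [0.6654, -0.0995, 0.2296]
orientation: [-0.0, 0.632, 0.775, -0.0]
wrist_force: [0.7, 0.2, 0.3]
finger_gap: 0.0855
gripper_force: 0.0
```

```bash
python3 p.py 683.5 -131.5 130 0.2; python3 - <<'E'
from h import *
d=snap('side','side1'); u,v=map(int,proj(d,[.6835,-.1315,.1])); print(u,v)
for P in ([.6835,-.1315,.0],[.6835,-.1315,.118]): print(proj(d,P))
c=cv2.imread('pics/side1.png')[v-75:v+75,u-100:u+100]; cv2.imwrite('pics/side1c.png',cv2.resize(c,None,fx=4,fy=4,interpolation=2)); print(u-100,v-75)
E
```

```text
shift [-35.   11.3  99.6] turn 0.004 rows 2.1 0.0 tcp [665.4 -99.5 229.6] ya 0.2038 tilt [ 0.0003 -0.0004] q7 0.43 gap 0.0855 t 1.7
403 233
[399.45741151 270.22907112]
[403.86639424 226.93068195]
303 158
```

View pics/side1c.png

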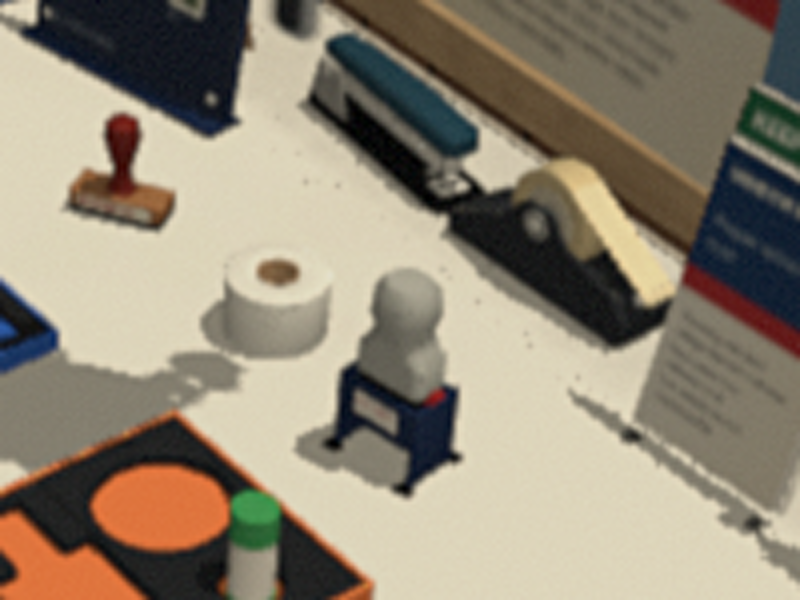

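```bash
python3 - <<'E'
from h import *
d=dict(np.load('side0.npz')); print(proj(d,[.2477,.5734,.2033])); print(proj(d,[.6654,-.0995,.2296]))
E
```

```text
[ 93.9643626 111.6958946]
[391.35274713 176.21277987]
```

View pics/side1.png

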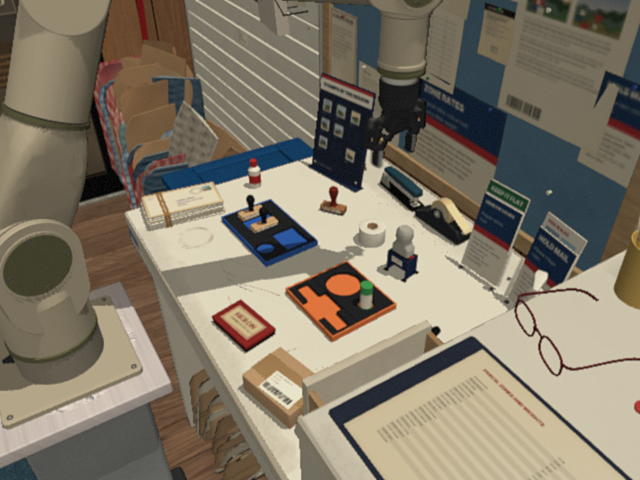

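```bash
python3 - <<'E'
from h import *
d=dict(np.load('side1.npz')); c,s=np.cos(.2038),np.sin(.2038)
for z in(.2426,.25,.26):
  for k in(.0425,-.0425,.057,-.057): print(z,k,proj(d,[.6654+k*c,-.0995+k*s,z]).round(1))
C=lambda x,y:(303+(x+.5)/4-.5,158+(y+.5)/4-.5)
for p in((330,441),(402,487),(457,457)): print(ray(d,*C(*p),.003)*1e3)
print('handle top edge',ray(d,*C(408,290),.105)*1e3,'roll top',ray(d,*C(278,274),.04)*1e3, 'rubber top',ray(d,*C(122,122),.069)*1e3)
a=cv2.imread('pics/side1.png')[100:180,340:450]; cv2.imwrite('pics/s1g.png',cv2.convertScaleAbs(cv2.resize(a,None,fx=7,fy=7,interpolation=2),alpha=2,beta=20))
E
```

```text
0.2426 0.0425 [405.8 163.2]
0.2426 -0.0425 [377.2 178.2]
0.2426 0.057 [410.5 160.7]
0.2426 -0.057 [372.1 180.9]
0.25 0.0425 [406.1 159.9]
0.25 -0.0425 [377.4 174.9]
0.25 0.057 [410.8 157.5]
0.25 -0.057 [372.3 177.6]
0.26 0.0425 [406.6 155.5]
0.26 -0.0425 [377.7 170.4]
0.26 0.057 [411.2 153.1]
0.26 -0.057 [372.5 173. ]
[ 659.07431108 -111.140796      3.        ]
[ 669.25039336 -162.6670111     3.        ]
[ 710.24768657 -158.71879508    3.        ]
handle top edge [ 689.76899707 -127.75338802  105.        ] roll top [694.54649839  -8.28194245  40.        ] rubber top [680.65369735 139.62753449  69.        ]
```

View pics/s1g.png

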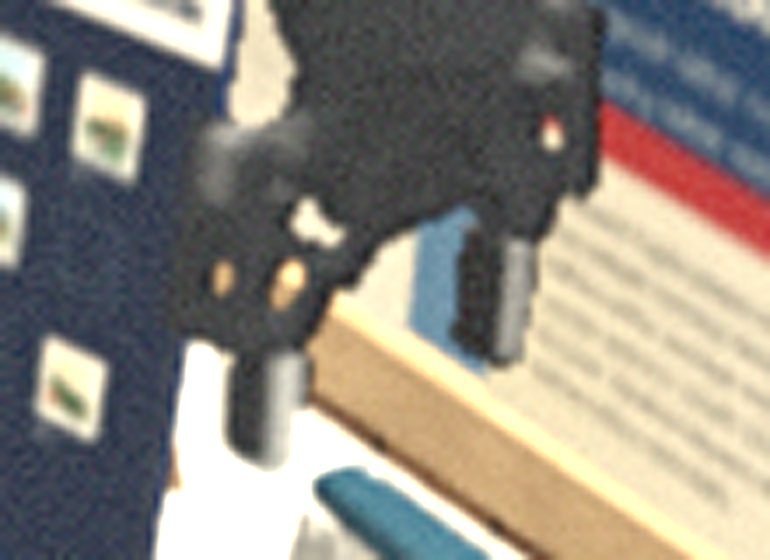

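```bash
python3 - <<'E'
from h import *
d=dict(np.load('side1.npz'))
C=lambda x,y:np.array((303+(x+.5)/4-.5,158+(y+.5)/4-.5))
print('roll',C(278,274)-proj(d,[.6967,-.0055,.04]),'rub',C(122,122)-proj(d,[.6844,.144,.0695]))
for p,l in(((330,441),(-18,26)),((402,487),(-18,-26)),((457,457),(18,-26))):
    for a in(.2,):
        P=[.6835+(np.cos(a)*l[0]-np.sin(a)*l[1])/1e3,-.1315+(np.sin(a)*l[0]+np.cos(a)*l[1])/1e3,.003]; print('foot',C(*p)-proj(d,P))
E
python3 p.py 683.5 -131.5 95 0.19
```

```text
roll [-0.06469843  0.88317171] rub [-0.34336588  1.40811006]
foot [-0.17590779  0.6307283 ]
foot [-0.05173202  0.8331054 ]
foot [2.93546673 0.72540063]
shift [-25.   12.8 132.9] turn 0.006 rows 2.7 0.0 tcp [ 666.3 -108.8  227.9] ya 0.1957 tilt [-0.0048 -0.003 ] q7 0.44 gap 0.085 t 1.75
```

move_arm(
  moves="0 0 0 0; 0 0 0 0; 0 0 0 0; 0 0 0 0",
)

```text
t: 2.15
tcp_pos: [0.6646, -0.0963, 0.2304]
orientation: [-0.0, 0.631, 0.776, 0.001]
wrist_force: [0.8, 0.2, -0.7]
finger_gap: 0.0854
gripper_force: 0.0
```

```bash
python3 p.py 683.5 -131.5 85 0.19
```

```text
shift [-38.5  11.2 145.3] turn 0.015 rows 3.0 0.1 tcp [664.6 -96.3 230.4] ya 0.2052 tilt [0.0009 0.0007] q7 0.43 gap 0.0854 t 2.15
```

move_arm(
  moves="-38 11 40 0.015; -38 11 70 0.015; -38 11 100 0.015; -38 11 130 0.015; -38 11 150 0.015; -38 11 165 0.015; -38 11 165 0.015; -38 11 165 0.015",
)

```text
t: 2.95
tcp_pos: [0.6836, -0.1327, 0.066]
orientation: [0.0, 0.637, 0.771, 0.0]
wrist_force: [0.9, -0.4, 1.0]
finger_gap: 0.0852
gripper_force: 0.0
```

move_arm(
  moves="0 0 0 0; 0 0 0 0; 0 0 0 0; 0 0 0 0; 0 0 0 0; 0 0 0 0; 0 0 0 0; 0 0 0 0",
  gripper=1,
  force=40,
)

```text
t: 3.75
tcp_pos: [0.6836, -0.1331, 0.0658]
orientation: [0.0, 0.638, 0.77, 0.0]
wrist_force: [-0.4, 0.2, 5.9]
finger_gap: 0.0318
gripper_force: 40.0
```

```bash
python3 p.py 683.5 -131.5 65 0.19; python3 - <<'E'
from h import *
d=snap('side','side2'); a=cv2.imread('pics/side2.png')[160:310,300:500]; cv2.imwrite('pics/s2c.png',cv2.convertScaleAbs(cv2.resize(a,None,fx=4,fy=4,interpolation=2),alpha=1.4,beta=20))
E
```

```text
shift [1.6 0.2 0.8] turn -0.002 rows 0.0 0.0 tcp [ 683.6 -133.1   65.8] ya 0.188 tilt [-0.0002  0.0012] q7 0.51 gap 0.0318 t 3.75
```

View pics/s2c.png

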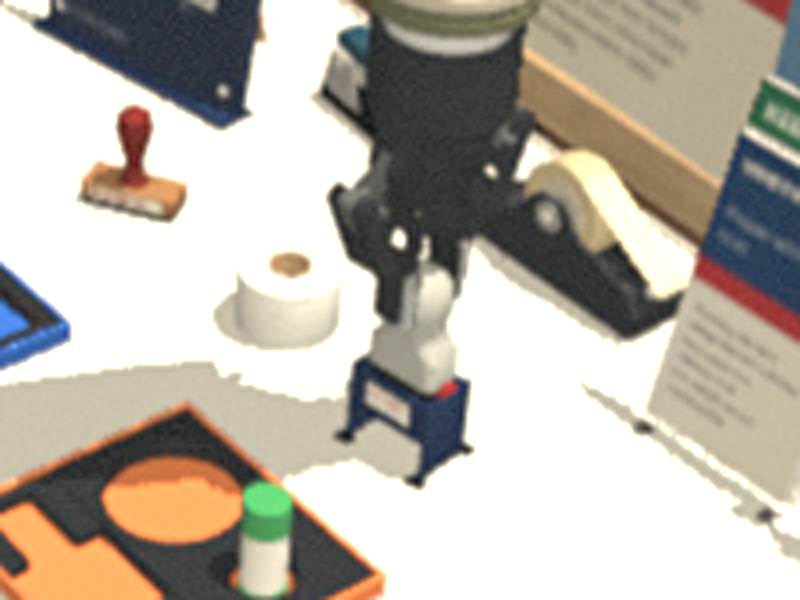

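move_arm(
  moves="0 0 -20 0; 0 0 -45 0; 0 0 -70 0; 0 0 -80 0; 0 0 -80 0; 0 0 -80 0",
)

```text
t: 4.4
tcp_pos: [0.6826, -0.1327, 0.1435]
orientation: [-0.001, 0.638, 0.77, -0.0]
wrist_force: [0.0, -0.4, -1.8]
finger_gap: 0.0317
gripper_force: 40.1
```

```bash
python3 p.py b 26 -56 125 0.0617; python3 - <<'E'
from h import *
d=dict(np.load('side2.npz'))
for z in (.06,.065,.07,.075,.08,.09): print(z,proj(d,[.667,-.136,z]).round(1))
E
```

```text
shift [ 248.6 -107.3   18.9] turn 0.126 rows 5.4 0.8 tcp [ 682.6 -132.7  143.5] ya 0.1881 tilt [ 0.0008 -0.0015] q7 0.49 gap 0.0317 t 4.4
0.06 [396.8 252.5]
0.065 [396.9 250.6]
0.07 [397.1 248.8]
0.075 [397.3 246.9]
0.08 [397.5 245. ]
0.09 [397.8 241.3]
```

move_arm(
  moves="40 -17 10 0.06; 80 -35 19 0.126; 120 -52 19 0.126; 165 -71 19 0.126; 205 -88 19 0.126; 235 -101 19 0.126; 248 -107 19 0.126; 248 -107 19 0.126",
)

```text
t: 5.2
tcp_pos: [0.5297, 0.0931, 0.1246]
orientation: [-0.001, 0.683, 0.73, -0.001]
wrist_force: [0.8, 0.2, -1.1]
finger_gap: 0.0318
gripper_force: 40.3
```

move_arm(
  moves="0 0 0 0; 0 0 0 0; 0 0 0 0",
)

```text
t: 5.5
tcp_pos: [0.532, 0.0894, 0.1257]
orientation: [0.0, 0.686, 0.728, -0.0]
wrist_force: [-0.2, 0.1, -0.8]
finger_gap: 0.0319
gripper_force: 40.3
```

```bash
python3 p.py b 26 -56 80 0.0617; python3 - <<'E'
from h import *
for n in('top','side'):
    d=snap(n,n+'3')
a=cv2.imread('pics/top3.png')[190:340,190:290]; b=cv2.imread('pics/side3.png')[150:300,220:320]
c=np.hstack([a,b]); cv2.imwrite('pics/c3.png',cv2.convertScaleAbs(cv2.resize(c,None,fx=4,fy=4,interpolation=2),alpha=1.4,beta=20))
E
```

```text
shift [ 2.1 -1.2 45.7] turn -0.002 rows 0.9 0.0 tcp [532.   89.4 125.7] ya 0.0602 tilt [-0.0006 -0.0003] q7 -0.1 gap 0.0319 t 5.5
```

View pics/c3.png

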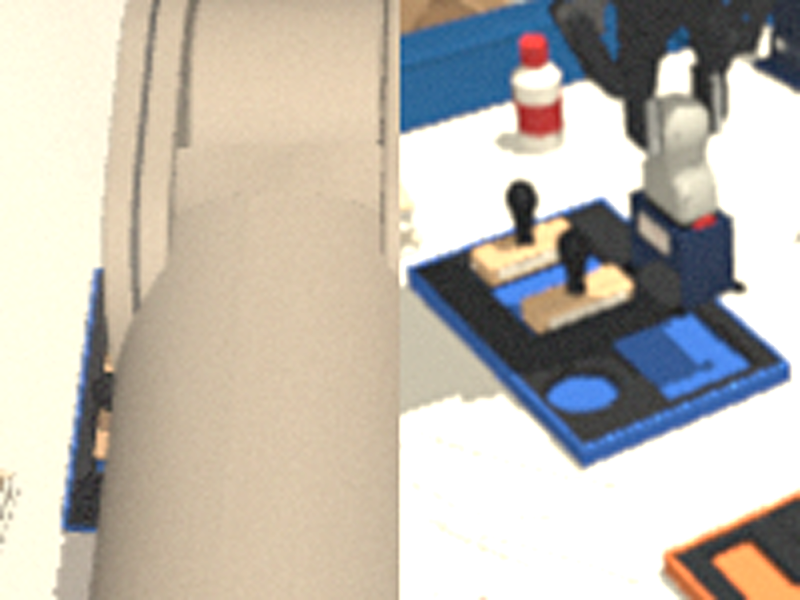

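```bash
python3 - <<'E'
from h import *
d=dict(np.load('side3.npz')); o=np.array([.532,.0894,.0602]); a=.0602
f=lambda x,y,z:proj(d,o+[(np.cos(a)*x-np.sin(a)*y)/1e3,(np.sin(a)*x+np.cos(a)*y)/1e3,z/1e3])
for p in((18,-26,2),(24,-31,2),(-18,-26,2),(-24,-31,60),(24,-31,60),(-24,31,60),(0,0,116)): 
    q=f(*p); print(p,q.round(1),'crop',((q-[220,150])*4+[400,0]).round())
E
```

```text
(18, -26, 2) [302.6 221.6] crop [731. 286.]
(24, -31, 2) [306.1 221.7] crop [744. 287.]
(-18, -26, 2) [289.2 226.9] crop [677. 308.]
(-24, -31, 60) [287.  207.3] crop [668. 229.]
(24, -31, 60) [305.5 200.3] crop [742. 201.]
(-24, 31, 60) [272.4 194.6] crop [609. 178.]
(0, 0, 116) [287.8 175.7] crop [671. 103.]
```

```bash
python3 - <<'E'
from h import *
from p import tr
d=dict(np.load('side3.npz'))
def c(l,z): q=proj(d,[*(np.array(tr('b',*l))/1e3),z]); return ((q-[220,150])*4+[400,0]).round()
for l,z in(((-70,-108),.015),((70,-108),.015),((-70,108),.015),((-40,-56),.003),((26-30,-56-37),.013),((26+30,-56-37),.013),((26-30,-56+37),.013),((26,-56),.008)): print(l,c(l,z))
from m import *
E
```

```text
(-70, -108) [582. 446.]
(70, -108) [791. 358.]
(-70, 108) [402. 263.]
(-40, -56) [582. 397.]
(-4, -93) [669. 393.]
(56, -93) [757. 356.]
(-4, -19) [602. 330.]
(26, -56) [679. 350.]
```

move_arm(
  moves="2 -3.5 10 0; 2 -3.5 25 0; 2 -3.5 38 0; 2 -3.5 43 0; 2 -3.5 46 0; 2 -3.5 49 0; 2 -3.5 50 0; 2 -3.5 50 0",
)

```text
t: 6.4
tcp_pos: [0.5282, 0.0925, 0.0762]
orientation: [0.0, 0.685, 0.729, 0.0]
wrist_force: [-0.9, 0.5, -1.2]
finger_gap: 0.0319
gripper_force: 40.3
```

```bash
python3 p.py b 26 -56 68.8 0.0617; python3 - <<'E'
from h import *
d=snap('side','side4'); b=cv2.imread('pics/side4.png')[170:270,240:380]
cv2.imwrite('pics/c4.png',cv2.convertScaleAbs(cv2.resize(b,None,fx=5.5,fy=5.5,interpolation=2),alpha=1.8,beta=30))
E
```

```text
shift [-1.2  2.4  7.4] turn 0.0 rows 0.2 0.0 tcp [528.2  92.5  76.2] ya 0.062 tilt [0.0002 0.0004] q7 -0.08 gap 0.0319 t 6.4
```

View pics/c4.png

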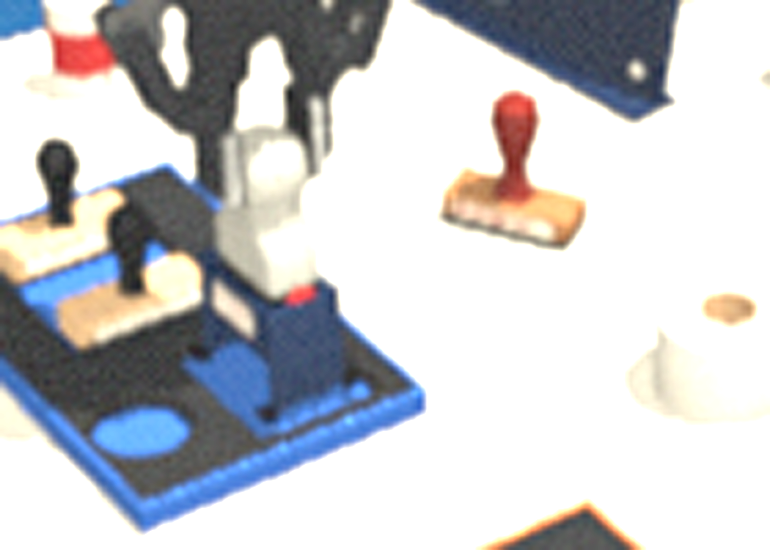

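move_arm(
  moves="0 0 2 0; 0 0 4 0; 0 0 6 0; 0 0 7 0; 0 0 7.5 0; 0 0 7.5 0; 0 0 7.5 0",
)

```text
t: 7.15
tcp_pos: [0.5281, 0.0923, 0.0687]
orientation: [-0.0, 0.685, 0.729, 0.0]
wrist_force: [-2.2, -1.7, 4.5]
finger_gap: 0.0317
gripper_force: 40.6
```

move_arm(
  moves="0 0 0.3 0; 0 0 0.3 0; 0 0 0.3 0; 0 0 0.3 0; 0 0 -30 0; 0 0 -70 0; 0 0 -110 0; 0 0 -140 0",
  gripper=0.2,
)

```text
t: 7.95
tcp_pos: [0.5285, 0.0923, 0.2111]
orientation: [0.0, 0.685, 0.729, 0.001]
wrist_force: [0.7, -0.4, -0.5]
finger_gap: 0.0683
gripper_force: 0.0
```

```bash
python3 - <<'E'
from h import *
d=snap('side','side5'); b=cv2.imread('pics/side5.png')[170:270,240:380]
cv2.imwrite('pics/c5.png',cv2.convertScaleAbs(cv2.resize(b,None,fx=5.5,fy=5.5,interpolation=2),alpha=1.8,beta=30))
# bottle base check from side
E
python3 p.py 569 353 215 0.5
```

```text
shift [257.4  54.5   1.5] turn -0.438 rows 5.3 2.9 tcp [530.4  92.8 215.5] ya 0.0616 tilt [0.0026 0.0074] q7 -0.14 gap 0.0683 t 8.0
```

View pics/c5.png

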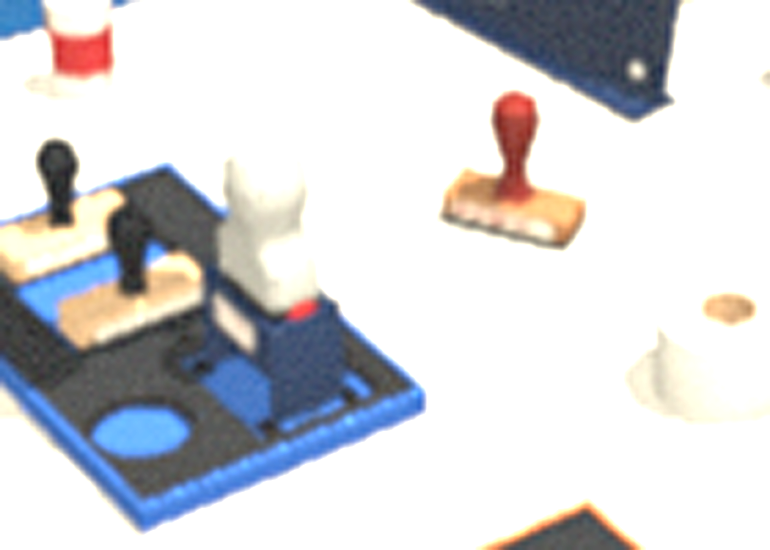

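```bash
python3 - <<'E'
from h import *
d=dict(np.load('side4.npz'))
for z in (.076,.085,.095,.105): print(z,proj(d,[.505,.091,z]).round(1),proj(d,[.551,.093,z]).round(1))
print(proj(d,[.5695,.3541,.078]),proj(d,[.5695,.3541,0]))
print('rub',proj(d,[.6844,.144,.0695]))
# bottle centroid columns in top0
d=dict(np.load('top0.npz')); print([proj(d,[.5695,.3541,z]).round(1) for z in(0,.078)])
E
python3 p.py 569.5 354 160 0.5
```

```text
0.076 [278.7 217. ] [296.1 210.6]
0.085 [278.5 213.8] [296.  207.3]
0.095 [278.3 210.1] [295.8 203.7]
0.105 [278.1 206.3] [295.7 200. ]
[253.28272388 159.70464008] [255.52014588 185.23822324]
rub [333.46836588 186.71688994]
[array([171.5, 250. ]), array([161., 242.])]
shift [258.2  54.7  56.5] turn -0.438 rows 5.4 2.9 tcp [530.4  92.8 215.5] ya 0.0616 tilt [0.0026 0.0074] q7 -0.14 gap 0.0683 t 8.0
```

move_arm(
  moves="258 55 0 -1.57; 258 55 0 -1.57; 258 55 0 -1.57; 258 55 0 -1.57; 258 55 30 -1.57; 258 55 40 -1.57; 258 55 50 -1.57; 258 55 56 -1.57",
)

```text
t: 8.8
tcp_pos: [0.5661, 0.3539, 0.1502]
orientation: [-0.001, 0.15, 0.989, -0.001]
wrist_force: [0.8, 0.3, 1.0]
finger_gap: 0.0686
gripper_force: 0.0
```

move_arm(
  moves="0 0 0 -0.4; 0 0 0 -0.4; 0 0 0 -0.4; 0 0 0 -0.4; 0 0 0 -0.4",
)

```text
t: 9.3
tcp_pos: [0.5669, 0.3532, 0.1522]
orientation: [-0.0, -0.044, 0.999, 0.0]
wrist_force: [-0.7, 0.2, -1.2]
finger_gap: 0.0684
gripper_force: 0.0
```

```bash
python3 p.py 569.5 354 10 1.63; python3 - <<'E'
from h import *
d=snap('side','side6')
a=cv2.imread('pics/side6.png')[90:200,180:320]; cv2.imwrite('pics/c6.png',cv2.convertScaleAbs(cv2.resize(a,None,fx=5,fy=5,interpolation=2),alpha=1.6,beta=20))
E
```

```text
shift [ -2.7   0.6 142.2] turn 0.029 rows 2.8 0.2 tcp [566.9 353.2 152.2] ya 1.6588 tilt [0.0003 0.    ] q7 1.08 gap 0.0684 t 9.3
```

move_arm(
  moves="-2.5 0.5 30 0.03; -2.5 0.5 65 0.03; -2.5 0.5 100 0.03; -2.5 0.5 125 0.03; -2.5 0.5 138 0.03; -2.5 0.5 142 0.03; -2.5 0.5 142 0.03; -2.5 0.5 142 0.03",
)

```text
t: 10.15
tcp_pos: [0.5703, 0.3546, 0.0122]
orientation: [0.001, -0.03, 1.0, 0.001]
wrist_force: [-0.7, -0.2, 0.1]
finger_gap: 0.068
gripper_force: 0.0
```

move_arm(
  moves="0 0 0 0; 0 0 0 0; 0 0 0 0; 0 0 0 0; 0 0 0 0; 0 0 0 0; 0 0 0 0; 0 0 0 0",
  gripper=1,
  force=30,
)

```text
t: 10.95
tcp_pos: [0.57, 0.3545, 0.0114]
orientation: [0.001, -0.031, 1.0, 0.0]
wrist_force: [-0.4, -0.2, 5.9]
finger_gap: 0.0306
gripper_force: 29.6
```

```bash
python3 p.py b -41 -56 125 1.6325; python3 - <<'E'
from h import *
d=snap('side','side7')
a=cv2.imread('pics/side7.png')[110:200,190:310]; cv2.imwrite('pics/c7.png',cv2.convertScaleAbs(cv2.resize(a,None,fx=6.5,fy=6.5,interpolation=2),alpha=1.8,beta=20))
E
```

```text
shift [ 122.1 -260.1 -114. ] turn -0.0 rows 6.2 0.0 tcp [570.  354.5  11.4] ya 1.632 tilt [-0.0013  0.0009] q7 1.06 gap 0.0306 t 10.95
```

View pics/c7.png

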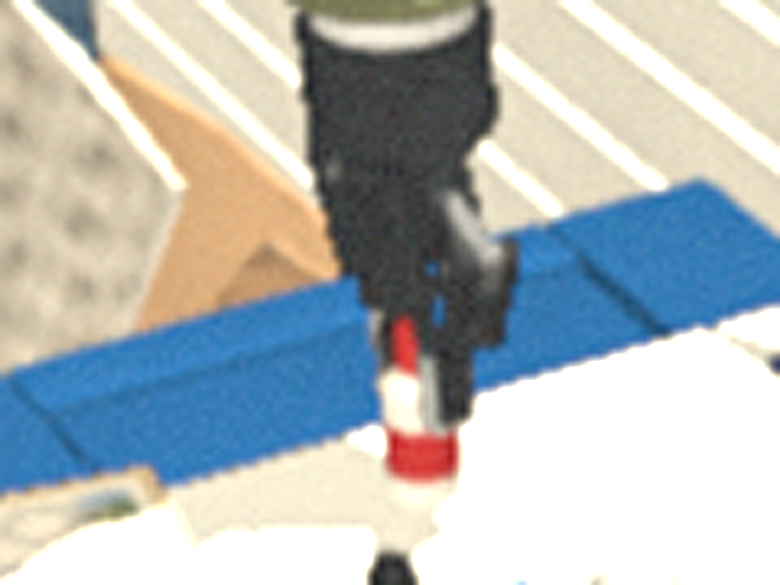

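move_arm(
  moves="0 0 -30 0; 0 0 -70 0; 20 -43 -100 0; 40 -86 -114 0; 60 -130 -114 0; 80 -172 -114 0; 100 -215 -114 0; 118 -252 -114 0",
)

```text
t: 11.8
tcp_pos: [0.4658, 0.0929, 0.1243]
orientation: [-0.0, -0.03, 1.0, 0.0]
wrist_force: [0.7, -0.2, 0.1]
finger_gap: 0.0309
gripper_force: 30.0
```

move_arm(
  moves="4 -8 0 0; 4 -8 0 0; 4 -8 0 0; 4 -8 0 0; 4 -8 0 0",
)

```text
t: 12.3
tcp_pos: [0.4637, 0.0882, 0.1243]
orientation: [-0.0, -0.032, 1.0, -0.0]
wrist_force: [-0.1, -0.0, -1.0]
finger_gap: 0.0302
gripper_force: 30.0
```

```bash
python3 p.py b -41 -56 14.4 1.6325; python3 - <<'E'
from h import *
from p import tr,cur
d=snap('side','side8'); b=cv2.imread('pics/side8.png')[110:260,200:360]
cv2.imwrite('pics/c8.png',cv2.convertScaleAbs(cv2.resize(b,None,fx=4,fy=4,interpolation=2),alpha=1.6,beta=30))
# red pixels of bottle
o,p,M=cur(); z0=(p[2]-11.4)/1e3
for z in(0,.078): print(proj(d,[p[0]/1e3,p[1]/1e3,z0+z]))
h=cv2.cvtColor(d['color'],cv2.COLOR_RGB2HSV); m=((h[...,0]<8)|(h[...,0]>172))&(h[...,1]>150)&(h[...,2]>60)
n,l,s,c=cv2.connectedComponentsWithStats(m.astype(np.uint8)); print([(s[i].tolist(),c[i].round(1).tolist()) for i in range(1,n) if s[i,4]>12 and 200<c[i][0]<370 and 90<c[i][1]<280])
E
```

```text
shift [-1.000e-01 -9.000e-01  1.099e+02] turn 0.001 rows 2.2 0.0 tcp [463.7  88.2 124.3] ya 1.6338 tilt [ 0.0003 -0.0002] q7 1.36 gap 0.0302 t 12.3
[261.73591319 209.54190516]
[259.19968444 178.76076971]
[([255, 178, 5, 10, 42], [257.0, 182.5]), ([330, 187, 7, 20, 88], [333.2, 195.7]), ([253, 198, 16, 10, 110], [260.2, 203.1])]
```

move_arm(
  moves="0 -1 25 0; 0 -1 55 0; 0 -1 80 0; 0 -1 92 0; 0 -1 97 0; 0 -1 101 0; 0 -1 104 0; 0 -1 106 0",
)

```text
t: 13.15
tcp_pos: [0.4642, 0.0863, 0.019]
orientation: [0.001, -0.031, 1.0, 0.0]
wrist_force: [0.9, -0.1, -0.6]
finger_gap: 0.0304
gripper_force: 30.0
```

move_arm(
  moves="0 0 1 0; 0 0 2 0; 0 0 3 0; 0 0 4 0; 0 0 4.5 0; 0 0 4.5 0",
)

```text
t: 13.75
tcp_pos: [0.464, 0.0862, 0.0143]
orientation: [0.0, -0.031, 1.0, 0.0]
wrist_force: [-0.7, 0.3, 3.8]
finger_gap: 0.0303
gripper_force: 30.4
```

```bash
python3 p.py b -41 -56 14.4 1.6325; python3 - <<'E'
from h import *
from p import tr,cur
d=snap('side','side9')
o,p,M=cur(); print(o['wrist_force'])
P=np.array(tr('b',-41,-56))/1e3
for z in(0.003,.023,.081): print(proj(d,[*P,z]))
h=cv2.cvtColor(d['color'],cv2.COLOR_RGB2HSV); m=((h[...,0]<8)|(h[...,0]>172))&(h[...,1]>150)&(h[...,2]>60)
n,l,s,c=cv2.connectedComponentsWithStats(m.astype(np.uint8)); print([(s[i].tolist(),c[i].round(1).tolist()) for i in range(1,n) if s[i,4]>12 and 200<c[i][0]<320 and 90<c[i][1]<280])
E
```

```text
shift [ 0.1  1.1 -0.1] turn -0.001 rows 0.0 0.0 tcp [464.   86.2  14.3] ya 1.632 tilt [-0.0007  0.0003] q7 1.41 gap 0.0303 t 13.75
[-0.26208141 -1.19105438  3.58394576]
[265.18739816 249.28394855]
[264.61989099 242.37634856]
[262.91265693 221.59618797]
[([260, 221, 4, 10, 32], [261.5, 225.4]), ([257, 240, 15, 9, 91], [263.7, 244.4])]
```

move_arm(
  moves="0 0 0 0; 0 0 0 0; 0 0 0 0; 0 0 -30 0; 0 0 -70 0; 0 0 -110 0; 0 0 -150 0; 0 0 -190 0",
  gripper=0.2,
)

```text
t: 14.6
tcp_pos: [0.4633, 0.0859, 0.2057]
orientation: [0.0, -0.031, 1.0, 0.0]
wrist_force: [1.0, 0.5, -0.6]
finger_gap: 0.0678
gripper_force: 0.0
```

move_arm(
  moves="0 0 0 1.2; 0 0 0 1.2; 0 0 0 1.2; 0 0 0 1.2; 0 0 0 1.2; 0 0 0 1.2; 0 0 0 1.2; 0 0 0 1.2",
)

```text
t: 15.4
tcp_pos: [0.4635, 0.086, 0.2038]
orientation: [-0.0, 0.542, 0.841, -0.0]
wrist_force: [-0.8, -0.9, -0.7]
finger_gap: 0.0682
gripper_force: 0.0
```

```bash
python3 p.py 685 144 160 -1.006; python3 - <<'E'
from h import *
d=snap('side','side10'); b=cv2.imread('pics/side10.png')[170:270,230:370]
h=cv2.cvtColor(d['color'],cv2.COLOR_RGB2HSV); m=((h[...,0]<8)|(h[...,0]>172))&(h[...,1]>150)&(h[...,2]>60)
n,l,s,c=cv2.connectedComponentsWithStats(m.astype(np.uint8)); print([(s[i].tolist(),c[i].round(1).tolist()) for i in range(1,n) if s[i,4]>12 and 200<c[i][0]<350 and 90<c[i][1]<280])
E
```

```text
shift [-38.7 225.7  43.8] turn 1.432 rows 4.7 9.5 tcp [463.5  86.  203.8] ya 0.4258 tilt [ 0.0001 -0.0003] q7 0.14 gap 0.0682 t 15.4
[([330, 187, 7, 20, 86], [333.3, 195.7]), ([259, 220, 8, 10, 65], [262.6, 224.6]), ([257, 238, 15, 11, 101], [264.3, 243.8])]
```

move_arm(
  moves="-39 226 0 1.43; -39 226 0 1.43; -39 226 0 1.43; -39 226 20 1.43; -39 226 40 1.43; -39 226 44 1.43; -39 226 44 1.43; -39 226 44 1.43",
)

```text
t: 16.25
tcp_pos: [0.685, 0.1452, 0.1588]
orientation: [0.0, 0.921, 0.389, -0.001]
wrist_force: [-0.0, 0.2, 0.5]
finger_gap: 0.0681
gripper_force: 0.0
```

move_arm(
  moves="0 0 0 0.23; 0 0 0 0.23; 0 0 0 0.23; 0 0 0 0.23; 0 0 0 0.23",
)

```text
t: 16.75
tcp_pos: [0.6851, 0.1453, 0.1599]
orientation: [-0.0, 0.959, 0.284, -0.0]
wrist_force: [-0.3, -0.6, 0.2]
finger_gap: 0.0685
gripper_force: 0.0
```

```bash
python3 p.py 685 144 28 -1.006
```

```text
shift [ -0.8   1.  131.9] turn 0.011 rows 2.6 0.1 tcp [685.1 145.3 159.9] ya -0.995 tilt [-0.0001 -0.0002] q7 -1.12 gap 0.0685 t 16.75
```

move_arm(
  moves="-1 1 30 0.01; -1 1 65 0.01; -1 1 100 0.01; -1 1 120 0.01; -1 1 132 0.01; -1 1 138 0.01; -1 1 138 0.01; -1 1 138 0.01",
)

```text
t: 17.55
tcp_pos: [0.6857, 0.144, 0.0233]
orientation: [-0.0, 0.961, 0.278, 0.001]
wrist_force: [-1.1, 0.4, -0.0]
finger_gap: 0.0686
gripper_force: 0.0
```

move_arm(
  moves="0 0 0 0; 0 0 0 0; 0 0 0 0; 0 0 0 0; 0 0 0 0; 0 0 0 0; 0 0 0 0; 0 0 0 0",
  gripper=1,
  force=40,
)

```text
t: 18.35
tcp_pos: [0.6852, 0.1441, 0.0225]
orientation: [-0.0, 0.961, 0.278, 0.0]
wrist_force: [-0.9, 1.2, 5.0]
finger_gap: 0.0233
gripper_force: 39.2
```

```bash
python3 p.py b 0 50 105 0.0617; python3 - <<'E'
from h import *
d=snap('side','side11'); b=cv2.imread('pics/side11.png')[120:240,260:420]
cv2.imwrite('pics/c11.png',cv2.convertScaleAbs(cv2.resize(b,None,fx=5,fy=5,interpolation=2),alpha=1.6,beta=30))
E
```

```text
shift [-130.6 -143.3  -82.6] turn -1.07 rows 4.2 7.1 tcp [685.2 144.1  22.5] ya -1.0079 tilt [0.0008 0.    ] q7 -1.09 gap 0.0233 t 18.35
```

move_arm(
  moves="0 0 -30 0; 0 0 -60 0; -20 -22 -83 -0.15; -45 -49 -83 -0.3; -75 -82 -83 -0.45; -105 -115 -83 -0.6; -125 -137 -83 -0.75; -131 -143 -83 -0.9",
)

```text
t: 19.2
tcp_pos: [0.4945, 0.1963, 0.1047]
orientation: [-0.001, 0.741, 0.671, -0.0]
wrist_force: [0.2, 0.4, -1.1]
finger_gap: 0.0228
gripper_force: 39.6
```

move_arm(
  moves="0 0 0 -0.15; 0 0 0 -0.17; 0 0 0 -0.17; 0 0 0 -0.17; 0 0 0 -0.17; 0 0 0 -0.17",
)

```text
t: 19.8
tcp_pos: [0.4979, 0.1948, 0.1049]
orientation: [-0.0, 0.685, 0.728, -0.0]
wrist_force: [-0.5, 0.5, -1.3]
finger_gap: 0.0225
gripper_force: 39.6
```

```bash
python3 p.py b 0 50 50 0.0617; python3 - <<'E'
from h import *
d=snap('side','side12'); b=cv2.imread('pics/side12.png')[150:270,200:340]
cv2.imwrite('pics/c12.png',cv2.convertScaleAbs(cv2.resize(b,None,fx=5,fy=5,interpolation=2),alpha=1.6,beta=30))
E
```

```text
shift [ 0.7  0.4 54.9] turn -0.001 rows 1.1 0.0 tcp [497.9 194.8 104.9] ya 0.0606 tilt [-0.0001 -0.0002] q7 -0.35 gap 0.0225 t 19.8
```

View pics/c12.png

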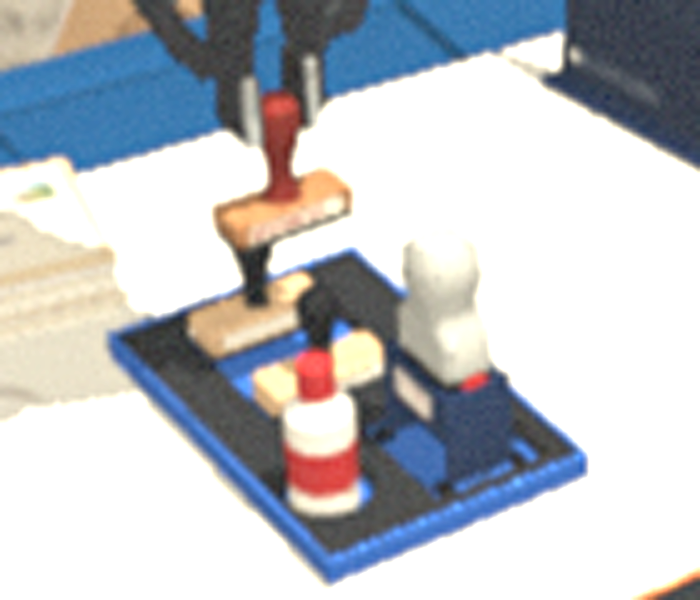

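```bash
python3 - <<'E'
from h import *
from p import tr
d=dict(np.load('side12.npz'))
C=lambda x,y:(200+(x+.5)/5-.5,150+(y+.5)/5-.5)
L=lambda a,z:np.array([ray(d,*C(*q),z)[:2]*1e3 for q in a])
for nm,a,z in(('red',((236,247),(350,208)),.0824),('right',((271,412),(384,369)),.003),('left',((212,354),(312,312)),.003)):
    l=L(a,z); v=l[1]-l[0]; print(nm,l.round(1).tolist(),np.linalg.norm(v).round(1),np.arctan2(v[1],v[0]).round(3))
p=np.array([497.9,194.8]);c,s=np.cos(.0606),np.sin(.0606)
for l in((-32,-13),(32,-13),(-32,13)):
  for z in(.0824,.0994):
    q=proj(d,[(p[0]+c*l[0]-s*l[1])/1e3,(p[1]+s*l[0]+c*l[1])/1e3,z]); print(l,z,((q-[200,150])*5).round())
for ly in(50+18.5+13,50-18.5-13):
  for l in((-32,ly-13),(32,ly-13),(-32,ly+13),(32,ly+13)):
    q=proj(d,[*(np.array(tr('b',*l))/1e3),.02]); print('blk',l,((q-[200,150])*5).round())
E
```

```text
red [[472.0, 186.8], [532.8, 189.2]] 60.9 0.039
right [[470.9, 161.4], [533.3, 164.4]] 62.5 0.048
left [[467.4, 219.8], [525.5, 226.8]] 58.5 0.12
(-32, -13) 0.0824 [230. 255.]
(-32, -13) 0.0994 [227. 224.]
(32, -13) 0.0824 [349. 213.]
(32, -13) 0.0994 [347. 182.]
(-32, 13) 0.0824 [203. 230.]
(-32, 13) 0.0994 [200. 200.]
blk (-32, 68.5) [209. 333.]
blk (32, 68.5) [324. 290.]
blk (-32, 94.5) [184. 308.]
blk (32, 94.5) [298. 266.]
blk (-32, 5.5) [274. 395.]
blk (32, 5.5) [390. 350.]
blk (-32, 31.5) [247. 369.]
blk (32, 31.5) [362. 325.]
```

move_arm(
  moves="0.5 0.5 20 0; 0.5 0.5 40 0; 0.5 0.5 54 0; 0.5 0.5 59 0; 0.5 0.5 63 0; 0.5 0.5 66 0; 0.5 0.5 69 0; 0.5 0.5 71 0",
)

```text
t: 20.65
tcp_pos: [0.4985, 0.1956, 0.0342]
orientation: [0.0, 0.685, 0.729, 0.0]
wrist_force: [0.5, -0.5, -1.1]
finger_gap: 0.023
gripper_force: 39.6
```

move_arm(
  moves="0 0 2 0; 0 0 4 0; 0 0 6 0; 0 0 7.5 0; 0 0 8.5 0; 0 0 8.5 0",
)

```text
t: 21.25
tcp_pos: [0.4983, 0.1955, 0.0255]
orientation: [-0.0, 0.685, 0.729, 0.0]
wrist_force: [-0.9, 0.6, -0.4]
finger_gap: 0.0229
gripper_force: 39.6
```

```bash
python3 p.py b 0 50 25.5 0.0617; python3 - <<'E'
from h import *
d=snap('side','side13'); b=cv2.imread('pics/side13.png')[190:265,215:315]
cv2.imwrite('pics/c13.png',cv2.convertScaleAbs(cv2.resize(b,None,fx=8,fy=8,interpolation=2),alpha=1.5,beta=20))
a=cv2.imread('pics/side12.png')
# neighbour motion: diff on the visible parts
print(manip.get_obs()['wrist_force'])
E
```

```text
shift [ 0.1 -0.1  0. ] turn 0.0 rows 0.0 0.0 tcp [498.3 195.5  25.5] ya 0.062 tilt [0.0001 0.    ] q7 -0.32 gap 0.0229 t 21.25
[-0.66612493 -0.79805918 -1.35177057]
```

move_arm(
  moves="0 0 0.5 0; 0 0 1 0; 0 0 1 0; 0 0 1 0",
)

```text
t: 21.7
tcp_pos: [0.4984, 0.1957, 0.0254]
orientation: [-0.0, 0.685, 0.729, 0.0]
wrist_force: [-4.1, -1.9, 10.3]
finger_gap: 0.023
gripper_force: 40.9
```

move_arm(
  moves="0 0 -0.5 0; 0 0 -0.5 0; 0 0 -0.5 0; 0 0 -0.5 0; 0 0 -30 0; 0 0 -70 0; 0 0 -110 0; 0 0 -150 0",
  gripper=0.2,
)

```text
t: 22.5
tcp_pos: [0.498, 0.1953, 0.176]
orientation: [-0.0, 0.685, 0.729, -0.0]
wrist_force: [1.3, -0.3, 0.2]
finger_gap: 0.0683
gripper_force: 0.0
```

move_arm(
  moves="0 0 -20 0; 80 80 -20 0; 80 80 -20 0; 80 80 -20 0",
)

```text
t: 22.9
tcp_pos: [0.5739, 0.2846, 0.1931]
orientation: [-0.001, 0.683, 0.73, -0.0]
wrist_force: [-1.6, -0.6, -0.4]
finger_gap: 0.0684
gripper_force: 0.0
```

```bash
python3 - <<'E'
from h import *
d=snap('side','side14'); b=cv2.imread('pics/side14.png')[190:265,215:315]
cv2.imwrite('pics/c14.png',cv2.convertScaleAbs(cv2.resize(b,None,fx=8,fy=8,interpolation=2),alpha=1.5,beta=20))
E
python3 p.py 697 -6 180 0.06
```

```text
shift [-297.7  103.8   12.7] turn 0.006 rows 6.3 0.0 tcp [574.  284.2 192.8] ya 0.0656 tilt [-0.     -0.0012] q7 -0.4 gap 0.0684 t 22.95
```

View pics/c14.png

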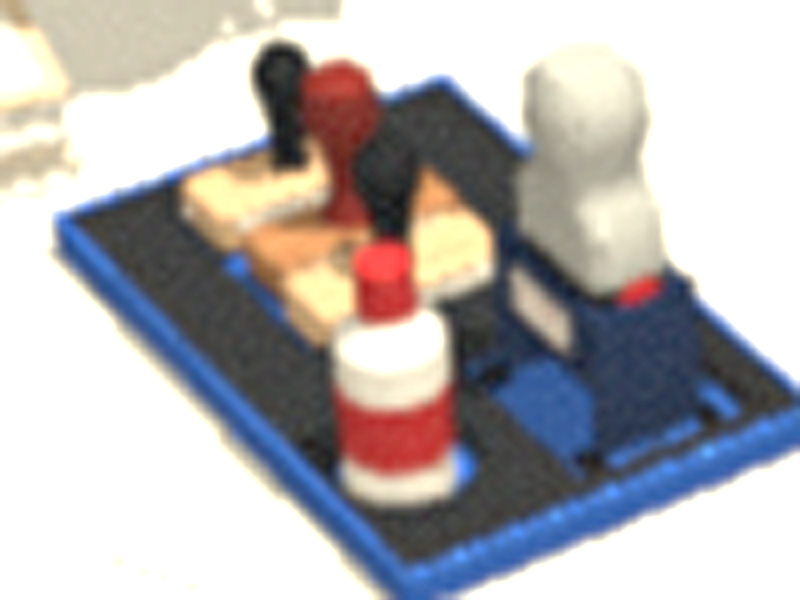

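move_arm(
  moves="-45 16 0 0.006; -90 32 0 0.006; -135 48 0 0.006; -180 64 0 0.006; -225 80 0 0.006; -265 94 13 0.006; -290 102 13 0.006; -298 104 13 0.006",
  gripper=0,
)

```text
t: 23.75
tcp_pos: [0.6951, -0.0159, 0.1809]
orientation: [0.0, 0.689, 0.725, -0.001]
wrist_force: [0.1, 0.2, -0.6]
finger_gap: 0.0856
gripper_force: 0.0
```

move_arm(
  moves="0 0 0 0; 0 0 0 0; 0 0 0 0",
)

```text
t: 24.05
tcp_pos: [0.6952, -0.0083, 0.1818]
orientation: [-0.0, 0.686, 0.728, 0.001]
wrist_force: [-0.4, 0.7, 0.9]
finger_gap: 0.0856
gripper_force: 0.0
```

```bash
python3 p.py 696.7 -5.7 2 0.062
```

```text
shift [  2.3   1.6 179.8] turn -0.003 rows 3.6 0.0 tcp [695.2  -8.3 181.8] ya 0.0587 tilt [0.0012 0.0004] q7 0.12 gap 0.0856 t 24.05
```

move_arm(
  moves="2 1.5 40 0; 2 1.5 80 0; 2 1.5 115 0; 2 1.5 140 0; 2 1.5 155 0; 2 1.5 168 0; 2 1.5 176 0; 2 1.5 180 0",
)

```text
t: 24.85
tcp_pos: [0.6971, -0.0083, 0.0016]
orientation: [0.0, 0.687, 0.727, 0.0]
wrist_force: [0.1, -0.7, 0.7]
finger_gap: 0.0854
gripper_force: 0.0
```

move_arm(
  moves="0 0 0 0; 0 0 0 0; 0 0 0 0; 0 0 0 0; 0 0 0 0; 0 0 0 0",
  gripper=1,
  force=40,
)

```text
t: 25.45
tcp_pos: [0.6976, -0.0087, 0.003]
orientation: [0.001, 0.687, 0.727, 0.001]
wrist_force: [-2.2, 0.3, 6.2]
finger_gap: 0.0595
gripper_force: 42.9
```

```bash
python3 p.py o 31 30 75 0.0619
```

```text
shift [ -93.  -153.7  -72.3] turn -0.006 rows 3.9 0.0 tcp [697.6  -8.7   3. ] ya 0.0559 tilt [0.0002 0.0018] q7 0.15 gap 0.0595 t 25.45
```

move_arm(
  moves="0 0 -20 0; 0 0 -45 0; 0 0 -72 0; -24 -40 -72 0; -50 -80 -72 0; -75 -120 -72 0; -92 -147 -72 0; -96 -153 -72 0",
)

```text
t: 26.25
tcp_pos: [0.5464, -0.1163, 0.0739]
orientation: [-0.0, 0.689, 0.725, -0.0]
wrist_force: [0.3, -0.4, -2.4]
finger_gap: 0.0593
gripper_force: 44.1
```

move_arm(
  moves="0 0 0 0; 0 0 0 0; 0 0 0 0",
)

```text
t: 26.55
tcp_pos: [0.5505, -0.1118, 0.0735]
orientation: [0.0, 0.686, 0.727, 0.0]
wrist_force: [0.7, 0.0, -2.3]
finger_gap: 0.0595
gripper_force: 44.1
```

```bash
python3 p.py o 31 30 6 0.0619; python3 - <<'E'
from h import *
from p import tr,cur
d=snap('side','side15'); o,p,M=cur()
c=p[:2]+3*M[:2,0]; print('roll est',c,'target',tr('o',31,30))
z0=(p[2]-3)/1e3
f=lambda z,r,t:proj(d,[c[0]/1e3+r*np.cos(t),c[1]/1e3+r*np.sin(t),z])
T=np.linspace(0,6.28,40); B=np.array([f(z0,.031,t) for t in T]); U=np.array([f(z0+.04,.031,t) for t in T]); S=np.vstack([B,U])
print('pred bbox',S.min(0),S.max(0))
img=d['color'].astype(int); x0,y0=S.min(0).astype(int)-12; x1,y1=S.max(0).astype(int)+12
h=cv2.cvtColor(d['color'],cv2.COLOR_RGB2HSV)
# print row/col profiles of brightness through centre
cu,cv_=S.mean(0).astype(int)
print('col profile v',[(v,h[v,cu].tolist()) for v in range(cv_,y1+6,2)])
vb=int(S.max(0)[1])-8
print('row',vb,[(u,h[vb,u].tolist()) for u in range(x0,x1,2)])
E
```

```text
shift [ 1.8 -1.2 67.5] turn -0.004 rows 1.4 0.0 tcp [ 550.5 -111.8   73.5] ya 0.0579 tilt [0.0002 0.0005] q7 0.29 gap 0.0595 t 26.55
roll est [ 550.10264215 -108.9953361 ] target (np.float64(549.1848146619639), np.float64(-110.13978097879411))
pred bbox [328.77420426 235.59336103] [359.55576735 269.88211867]
col profile v [(252, [22, 40, 223]), (254, [22, 43, 216]), (256, [22, 40, 161]), (258, [22, 42, 152]), (260, [22, 41, 155]), (262, [23, 41, 151]), (264, [23, 40, 148]), (266, [23, 41, 143]), (268, [24, 37, 138]), (270, [18, 47, 70]), (272, [90, 85, 18]), (274, [10, 159, 85]), (276, [11, 195, 131]), (278, [10, 185, 131]), (280, [11, 192, 129]), (282, [11, 187, 132]), (284, [10, 187, 131]), (286, [10, 191, 131])]
row 261 [(316, [23, 40, 219]), (318, [22, 43, 219]), (320, [22, 41, 219]), (322, [21, 41, 219]), (324, [22, 41, 219]), (326, [23, 40, 219]), (328, [22, 40, 223]), (330, [21, 44, 140]), (332, [23, 35, 115]), (334, [23, 38, 122]), (336, [24, 38, 134]), (338, [23, 40, 140]), (340, [23, 39, 144]), (342, [21, 41, 148]), (344, [24, 40, 153]), (346, [22, 41, 155]), (348, [23, 37, 158]), (350, [23, 40, 158]), (352, [21, 40, 153]), (354, [22, 42, 152]), (356, [21, 43, 143]), (358, [23, 41, 124]), (360, [22, 41, 209]), (362, [22, 42, 219]), (364, [22, 41, 219]), (366, [22, 41, 218]), (368, [23, 41, 219]), (370, [22, 41, 219])]
```

move_arm(
  moves="-1 -1 20 0; -1 -1 38 0; -1 -1 50 0; -1 -1 55 0; -1 -1 59 0; -1 -1 62 0; -1 -1 65 0; -1 -1 66.5 0",
)

```text
t: 27.4
tcp_pos: [0.5487, -0.1141, 0.0071]
orientation: [0.0, 0.687, 0.727, 0.0]
wrist_force: [0.8, 0.3, -1.9]
finger_gap: 0.0597
gripper_force: 44.2
```

move_arm(
  moves="0 0 0.5 0; 0 0 1 0; 0 0 1 0; 0 0 1 0",
)

```text
t: 27.8
tcp_pos: [0.5486, -0.1141, 0.0061]
orientation: [0.0, 0.687, 0.727, 0.0]
wrist_force: [0.7, -0.1, -2.6]
finger_gap: 0.0597
gripper_force: 44.2
```

move_arm(
  moves="0 0 0.5 0; 0 0 1 0; 0 0 1 0; 0 0 1 0",
)

```text
t: 28.2
tcp_pos: [0.5486, -0.1141, 0.0059]
orientation: [-0.0, 0.687, 0.727, 0.0]
wrist_force: [-4.5, 1.1, 8.5]
finger_gap: 0.0598
gripper_force: 45.4
```

move_arm(
  moves="0 0 -0.5 0; 0 0 -0.5 0; 0 0 -0.5 0; 0 0 -0.5 0; 0 0 -35 0; 0 0 -80 0; 0 0 -125 0; 0 0 -165 0",
  gripper=0,
)

```text
t: 29.0
tcp_pos: [0.5485, -0.1143, 0.1722]
orientation: [0.0, 0.687, 0.727, 0.0]
wrist_force: [1.1, -0.0, -0.4]
finger_gap: 0.0854
gripper_force: 0.0
```

move_arm(
  moves="0 0 0 0.75; 0 0 0 0.75; 0 0 0 0.75; 0 0 0 0.75; 0 0 0 0.75; 0 0 0 0.75",
  gripper=0.45,
)

```text
t: 29.6
tcp_pos: [0.5484, -0.114, 0.1699]
orientation: [-0.0, 0.906, 0.423, -0.0]
wrist_force: [-0.1, -0.3, -0.3]
finger_gap: 0.047
gripper_force: 0.0
```

```bash
python3 p.py 568 -331 110 -1.367;  python3 - <<'E'
from h import *
from p import tr
d=snap('side','side16')
P=np.array(tr('o',31,30))/1e3
T=np.linspace(0,6.28,60); U=np.array([proj(d,[P[0]+.031*np.cos(t),P[1]+.031*np.sin(t),.043]) for t in T]); print('pred top ellipse',U.min(0),U.max(0))
h=cv2.cvtColor(d['color'],cv2.COLOR_RGB2HSV)
cu,cv_=U.mean(0); cu,cv_=int(cu),int(cv_)
print('row',[(u,h[cv_+2,u].tolist()) for u in list(range(cu-20,cu-10))+list(range(cu+11,cu+21))])
print('col',[(v,h[v,cu].tolist()) for v in range(cv_-18,cv_+36,2)])
E
```

```text
shift [-153.9  154.2   59.9] turn 0.671 rows 4.5 4.5 tcp [ 548.4 -114.   169.9] ya -0.6964 tilt [-0.     -0.0001] q7 -0.48 gap 0.047 t 29.6
pred top ellipse [328.65946439 261.31403258] [358.35849663 280.56861358]
row [(323, [14, 165, 128]), (324, [11, 159, 90]), (325, [6, 107, 50]), (326, [110, 25, 31]), (327, [105, 35, 29]), (328, [84, 39, 33]), (329, [26, 28, 73]), (330, [25, 38, 121]), (331, [21, 39, 131]), (332, [23, 40, 128]), (354, [22, 41, 218]), (355, [24, 40, 221]), (356, [23, 38, 221]), (357, [23, 39, 223]), (358, [20, 45, 216]), (359, [13, 88, 182]), (360, [12, 110, 199]), (361, [15, 69, 219]), (362, [21, 43, 218]), (363, [23, 40, 217])]
col [(252, [22, 42, 215]), (254, [22, 40, 216]), (256, [22, 43, 215]), (258, [23, 40, 216]), (260, [22, 42, 217]), (262, [16, 76, 211]), (264, [21, 40, 218]), (266, [21, 45, 219]), (268, [16, 106, 125]), (270, [15, 121, 122]), (272, [16, 119, 116]), (274, [15, 109, 115]), (276, [21, 45, 204]), (278, [22, 40, 217]), (280, [22, 41, 222]), (282, [22, 40, 161]), (284, [20, 41, 156]), (286, [23, 41, 154]), (288, [22, 37, 150]), (290, [22, 40, 146]), (292, [23, 40, 141]), (294, [20, 42, 129]), (296, [23, 24, 43]), (298, [150, 8, 31]), (300, [60, 7, 36]), (302, [0, 0, 28]), (304, [45, 14, 37])]
```

move_arm(
  moves="-35 35 0 0.15; -70 70 0 0.3; -105 105 0 0.45; -135 135 20 0.6; -152 152 40 0.67; -154 154 60 0.67; -154 154 60 0.67; -154 154 60 0.67",
)

```text
t: 30.45
tcp_pos: [0.5685, -0.3304, 0.1101]
orientation: [-0.0, 0.994, 0.105, -0.0]
wrist_force: [0.0, -0.3, 0.9]
finger_gap: 0.0472
gripper_force: 0.0
```

move_arm(
  moves="0 0 0 0; 0 0 0 0; 0 0 0 0",
)

```text
t: 30.75
tcp_pos: [0.5689, -0.3306, 0.111]
orientation: [0.0, 0.995, 0.104, 0.001]
wrist_force: [-0.3, 0.1, -0.2]
finger_gap: 0.0471
gripper_force: 0.0
```

```bash
python3 p.py 568 -331 20 -1.367;  python3 - <<'E'
from h import *
from p import cur
d=snap('side','side17'); o,p,M=cur()
# fingertip height: lowest dark pixels along each finger's column
for s in(.0235,-.0235,.031,-.031):
    for z in(p[2]/1e3,p[2]/1e3+.013,p[2]/1e3+.026): print(s,round(z,3),proj(d,[*(p[:2]/1e3+s*M[:2,1]),z]).round(1))
g=cv2.cvtColor(d['color'],cv2.COLOR_RGB2GRAY)
u0,v0=proj(d,p/1e3).astype(int); print(u0,v0)
for v in range(v0-24,v0+10,2): print(v,' '.join('%3d'%x for x in g[v,u0-28:u0+29:2]))
E
```

```text
shift [-1.1  0.2 91. ] turn 0.004 rows 1.8 0.0 tcp [ 568.9 -330.6  111. ] ya -1.3627 tilt [0.0014 0.0004] q7 -0.67 gap 0.0471 t 30.75
0.0235 0.111 [431.9 313.2]
0.0235 0.124 [432.8 307.9]
0.0235 0.137 [433.6 302.4]
-0.0235 0.111 [411.1 299.8]
-0.0235 0.124 [411.8 294.5]
-0.0235 0.137 [412.4 289.1]
0.031 0.111 [435.3 315.5]
0.031 0.124 [436.2 310.1]
0.031 0.137 [437.1 304.6]
-0.031 0.111 [407.9 297.8]
-0.031 0.124 [408.5 292.4]
-0.031 0.137 [409.2 287. ]
421 306
282 212 210 211 210 210 212 201  60  91  20  18  18  86 213 211 211 211 212 209 213 199  21  26  27  25  35  36  24  20
284 211 208 211 210 210 211 213 153  86  17  11  16 130 214 210 209 212 211 209 211 202  39  21  26  24  26  24  25  29
286 209 211 211 210 210 210 212 146  69  14  35 128 203 211 210 210 210 211 210 210 208  57  19  19  24  20  24  27  19
288 211 209 211 209 210 209 212 180  91  53 151 215 211 209 211 208 209 211 211 213 161  59  25  25  22  23  26  21  24
290 212 209 211 211 210 209 209 214 205 203 214 212 211 211 210 210 210 209 212 216 111  95  74  21  22  26  24  17  28
292 210 210 209 210 211 212 211 21
[... 705 characters left out ...]
 211 211 210 210 211 209 209 211 210 210 209 209 211 212 210 208 165 127 198 205 214 211 211 210 210
306 104 113 208 211 211 211 210 209 211 211 211 209 210 211 210 210 210 211 211 211 211 207 212 211 210 211 209 209 209
308  99 129 208 210 212 211 211 210 211 211 210 210 210 211 208 212 211 209 210 209 211 211 211 210 211 211 209 211 210
310 163 205 211 210 210 209 212 212 210 208 211 210 209 210 211 210 211 210 210 210 211 211 211 210 210 210 210 209 210
312 213 212 210 211 210 211 211 209 211 211 210 210 210 211 210 210 211 211 211 210 210 210 210 211 209 211 209 210 211
314 209 211 209 211 209 211 210 210 211 210 210 209 208 210 212 211 210 210 210 209 212 211 209 210 209 210 210 210 210
```

move_arm(
  moves="-1 0 25 0; -1 0 50 0; -1 0 75 0; -1 0 92 0; -1 0 102 0; -1 0 106 0; -1 0 106 0",
)

```text
t: 31.5
tcp_pos: [0.5676, -0.3313, 0.0042]
orientation: [0.0, 0.995, 0.103, 0.0]
wrist_force: [-0.2, 0.3, -0.5]
finger_gap: 0.0471
gripper_force: 0.0
```

move_arm(
  moves="0 0 3 0; 0 0 6 0; 0 0 9 0; 0 0 11 0; 0 0 13 0; 0 0 14 0; 0 0 15 0; 0 0 15 0",
)

```text
t: 32.3
tcp_pos: [0.5673, -0.3311, -0.0111]
orientation: [-0.0, 0.995, 0.103, -0.0]
wrist_force: [0.3, -0.1, 0.2]
finger_gap: 0.047
gripper_force: 0.0
```

move_arm(
  moves="0 0 1 0; 0 0 2 0; 0 0 3 0; 0 0 4 0; 0 0 5 0; 0 0 6 0; 0 0 7 0; 0 0 7 0",
)

```text
t: 33.1
tcp_pos: [0.5673, -0.3311, -0.0182]
orientation: [-0.0, 0.995, 0.103, -0.0]
wrist_force: [0.6, -0.8, 0.5]
finger_gap: 0.0471
gripper_force: 0.0
```

move_arm(
  moves="0 0 0 0; 0 0 0 0; 0 0 0 0; 0 0 0 0; 0 0 0 0; 0 0 0 0",
  gripper=1,
  force=40,
)

```text
t: 33.7
tcp_pos: [0.5675, -0.3313, -0.0178]
orientation: [0.0, 0.995, 0.103, 0.0]
wrist_force: [0.3, 0.1, 2.4]
finger_gap: 0.0153
gripper_force: 40.0
```

```bash
python3 p.py o -46 0 60 0.0619
```

```text
shift [ -53.  -201.6  -77.9] turn -1.426 rows 4.5 9.5 tcp [ 567.5 -331.3  -17.8] ya -1.3641 tilt [0.0003 0.0001] q7 -0.61 gap 0.0153 t 33.7
```

move_arm(
  moves="0 0 -20 0; 0 0 -50 0; 0 0 -80 0; 0 -40 -100 0; -12 -75 -100 -0.15; -25 -115 -100 -0.3; -38 -155 -100 -0.45; -50 -190 -100 -0.6",
)

```text
t: 34.5
tcp_pos: [0.4781, -0.1535, 0.0817]
orientation: [-0.0, 0.918, 0.396, -0.0]
wrist_force: [0.4, 0.0, -2.0]
finger_gap: 0.0156
gripper_force: 39.7
```

move_arm(
  moves="0 0 0 -0.15; 0 0 0 -0.3; 0 0 0 -0.45; 0 0 0 -0.6; 0 0 0 -0.75; 0 0 0 -0.82; 0 0 0 -0.82; 0 0 0 -0.82",
)

```text
t: 35.3
tcp_pos: [0.4793, -0.1555, 0.0819]
orientation: [-0.0, 0.688, 0.726, -0.0]
wrist_force: [0.3, 0.2, -0.7]
finger_gap: 0.0156
gripper_force: 39.7
```

```bash
python3 p.py o -46 0 40 0.0619
```

```text
shift [10.9 -4.5 41.9] turn -0.008 rows 0.9 0.1 tcp [ 479.3 -155.5   81.9] ya 0.0534 tilt [ 0.0002 -0.0002] q7 0.36 gap 0.0156 t 35.3
```

move_arm(
  moves="11 -4.5 10 -0.008; 11 -4.5 20 -0.008; 11 -4.5 30 -0.008; 11 -4.5 30 -0.008; 11 -4.5 30 -0.008",
)

```text
t: 35.8
tcp_pos: [0.4741, -0.1449, 0.0516]
orientation: [-0.0, 0.684, 0.729, -0.0]
wrist_force: [0.9, 0.2, 0.4]
finger_gap: 0.0158
gripper_force: 39.7
```

```bash
python3 p.py o -46 0 -14.8 0.0619; python3 - <<'E'
from h import *
from p import cur
d=snap('side','side18'); o,p,M=cur(); z0=(p[2]+17.8)/1e3; print('bottom z',z0)
# marker axis along tool x; sample through mid height
for s in list(range(-84,-55,3))+list(range(55,85,3)):
    P=[*((p[:2]+s*M[:2,0])/1e3),z0+.0085]; u,v=proj(d,P).round().astype(int); print(s,(int(u),int(v)),d['color'][v,u].tolist())
# cross section at +-45 along tool y, at top height
for s in(-50,50):
    print(s,[(k,d['color'][tuple(proj(d,[*((p[:2]+s*M[:2,0]+k*M[:2,1])/1e3),z0+.0085]).round().astype(int)[::-1])].tolist()) for k in range(-22,23,4)])
E
```

```text
shift [ 0.1  0.2 66.4] turn 0.002 rows 1.3 0.0 tcp [ 474.1 -144.9   51.6] ya 0.0635 tilt [-0.0001 -0.0008] q7 0.36 gap 0.0158 t 35.8
bottom z 0.0697848248988383
-84 (347, 304) [34, 33, 32]
-81 (346, 303) [28, 30, 29]
-78 (345, 302) [51, 48, 46]
-75 (344, 301) [126, 120, 104]
-72 (343, 301) [143, 135, 118]
-69 (343, 300) [145, 138, 119]
-66 (342, 299) [149, 142, 123]
-63 (341, 298) [193, 185, 161]
-60 (340, 297) [197, 187, 162]
-57 (339, 296) [196, 186, 159]
55 (306, 265) [26, 28, 27]
58 (305, 264) [25, 25, 26]
61 (304, 264) [29, 30, 28]
64 (303, 263) [23, 24, 26]
67 (303, 262) [30, 26, 27]
70 (302, 261) [25, 27, 28]
73 (301, 261) [23, 23, 25]
76 (300, 260) [23, 23, 24]
79 (299, 259) [20, 25, 21]
82 (299, 258) [22, 21, 24]
-50 [(-22, [225, 116, 61]), (-18, [156, 79, 41]), (-14, [11, 13, 16]), (-10, [26, 28, 27]), (-6, [6, 4, 4]), (-2, [45, 44, 38]), (2, [118, 112, 98]), (6, [156, 146, 127]), (10, [144, 137, 119]), (14, [145, 138, 121]), (18, [150, 143, 126]), (22, [150, 144, 127])]
50 [(-22, [219, 210, 184]), (-18, [219, 211, 184]), (-14, [223, 213, 188]), (-10, [147, 140, 123]), (-6, [25, 25, 20]), (-2, [18, 19, 21]), (2, [29, 30, 29]), (6, [21, 24, 21]), (10, [17, 20, 21]), (14, [22, 25, 24]), (18, [28, 27, 25]), (22, [20, 18, 17])]
```

```bash
python3 - <<'E'
from h import *
d=dict(np.load('side18.npz')); p=np.array([474.1,-144.9]); a=.0635; z0=.0698
X=np.array([-np.sin(a),np.cos(a)]);Y=np.array([np.cos(a),np.sin(a)])
for s in(-67.5,-52,52,67.5):
    print(s,[(k,z,proj(d,[*((p+s*X+k*Y)/1e3),z0+z/1e3]).round(1).tolist()) for k in(-8.5,8.5) for z in(0,17)])
g=cv2.cvtColor(d['color'],cv2.COLOR_RGB2GRAY)
for (u0,u1,v0,v1) in((322,354,276,308),(288,322,244,272)):
    print('    ',' '.join('%3d'%u for u in range(u0,u1)))
    for v in range(v0,v1): print(v,' ',' '.join('%3d'%x for x in g[v,u0:u1]))
E
```

```text
-67.5 [(-8.5, 0, [338.2, 304.3]), (-8.5, 17, [338.3, 297.7]), (8.5, 0, [345.4, 300.7]), (8.5, 17, [345.6, 294.1])]
-52 [(-8.5, 0, [333.3, 299.7]), (-8.5, 17, [333.4, 293.1]), (8.5, 0, [340.6, 296.2]), (8.5, 17, [340.7, 289.6])]
52 [(-8.5, 0, [303.1, 270.7]), (-8.5, 17, [302.9, 264.2]), (8.5, 0, [310.1, 267.6]), (8.5, 17, [309.9, 261.1])]
67.5 [(-8.5, 0, [298.9, 266.7]), (-8.5, 17, [298.6, 260.2]), (8.5, 0, [305.8, 263.6]), (8.5, 17, [305.7, 257.1])]
     322 323 324 325 326 327 328 329 330 331 332 333 334 335 336 337 338 339 340 341 342 343 344 345 346 347 348 349 350 351 352 353
276    77  84  73  34  20  13  22  63 111 140 188 213 215 212 211 211 209 208 209 203 199 199 199 195 198 200 206 208 209 212 215 214
277    82 112 124  85  43  16  14  64 109 129 169 202 214 216 215 214 211 209 209 207 209 211 209 207 209 208 208 208 212 215 214 218
278    98 152 176 146 109  62  21  61 105 115 133 163 191 205 215 215 214 213 213 210 210 212 211 210 212 212 213 213 215 217 219 220
279   121 182 203 193 175 125  65  61  99 109 121 130 147 171 196 207 212 214 215 215 214 216 217 215 217 217 2
[... 7191 characters left out ...]
 210 212 211 211 209 210 209 210 210 209 213 213 200 150  77  23  15  19  24  24  24  26  25  22  23  30  26  23  24  23  26  23  67
268   210 209 211 210 211 211 210 211 208 211 209 211 214 215 196 140  67  24  20  16  28  23  22  23  22  22  25  24  20  25  23  18  42  89
269   210 210 209 211 210 211 211 210 210 209 209 210 212 213 215 196 137  80  36  17  20  23  24  19  23  21  25  24  23  27  28  28  58  99
270   210 211 210 210 210 211 209 210 210 210 210 211 210 211 213 215 198 152  82  34  17  16  28  26  24  29  22  23  23  22  27  45  72  76
271   211 209 207 212 210 211 210 209 210 211 210 210 209 210 210 213 217 200 152  85  35  18  18  27  29  25  22  17  23  28  50  74  92  77
```

move_arm(
  moves="0 0 18 0; 0 0 36 0; 0 0 48 0; 0 0 54 0; 0 0 58 0; 0 0 61 0; 0 0 64 0; 0 0 65 0",
)

```text
t: 36.65
tcp_pos: [0.4745, -0.1448, -0.0129]
orientation: [0.0, 0.684, 0.729, 0.0]
wrist_force: [0.3, 1.2, 0.2]
finger_gap: 0.0155
gripper_force: 39.7
```

move_arm(
  moves="0 0 0.5 0; 0 0 1 0; 0 0 1.5 0; 0 0 1.5 0; 0 0 1.5 0",
)

```text
t: 37.15
tcp_pos: [0.4743, -0.1447, -0.0145]
orientation: [-0.0, 0.684, 0.729, 0.0]
wrist_force: [0.3, 0.2, 0.2]
finger_gap: 0.0152
gripper_force: 39.7
```

move_arm(
  moves="0 0 0.5 0; 0 0 1 0; 0 0 1 0; 0 0 1 0",
)

```text
t: 37.55
tcp_pos: [0.4745, -0.1447, -0.0149]
orientation: [-0.0, 0.684, 0.729, 0.0]
wrist_force: [-4.1, 0.5, 9.5]
finger_gap: 0.0156
gripper_force: 40.8
```

move_arm(
  moves="0 0 -0.3 0; 0 0 -0.3 0; 0 0 -0.3 0; 0 0 -0.3 0; 0 0 -10 0; 0 0 -30 0; 0 0 -70 0; 0 0 -110 0",
  gripper=0.72,
)

```text
t: 38.35
tcp_pos: [0.4737, -0.1449, 0.096]
orientation: [-0.0, 0.684, 0.729, -0.0]
wrist_force: [1.1, 0.2, 0.4]
finger_gap: 0.0239
gripper_force: 0.0
```

move_arm(
  moves="0 0 -50 0; 150 0 -60 0; 200 0 -60 0; 200 0 -60 0; 200 0 -60 0; 200 0 -60 0; 200 0 -60 0",
  gripper=0.5,
)

```text
t: 39.05
tcp_pos: [0.4614, 0.0556, 0.1551]
orientation: [0.0, 0.683, 0.73, 0.0]
wrist_force: [0.5, -0.4, 0.1]
finger_gap: 0.0422
gripper_force: 0.0
```

```bash
python3 - <<'E'
from h import *
from p import tr
print(manip.get_obs()['tcp_pos'])
a=dict(np.load('side0.npz')); d=snap('side','side20'); g=d['color']
t=lambda x,y,z:proj(d,[*(np.array(tr('o',x,y))/1e3),z])
hsv=lambda c:cv2.cvtColor(c,cv2.COLOR_RGB2HSV)
for n,c in(('before',a['color']),('after',g)):
    h=hsv(c); m=(h[...,0]>45)&(h[...,0]<85)&(h[...,1]>90); m[:260]=0;m[320:]=0;m[:,:340]=0;m[:,390:]=0
    print('glue cap',n,m.sum(),np.argwhere(m).mean(0))
print('marker ends pred',t(-46,-67.5,.0115),t(-46,67.5,.0115))
# marker top line + samples across
for y in(-71,-66,-60,-56,-50,-40,40,50,60,66,71):
    print(y,[(x,int(g[tuple(t(-46+x,y,.02).round().astype(int)[::-1])].astype(int).sum()//3),int(hsv(g)[tuple(t(-46+x,y,.02).round().astype(int)[::-1])][1])) for x in(-14,-10,-6,-3,0,3,6,10,14)])
tp=snap('top','top20'); cv2.imwrite('pics/x.png',tp['color'][:,:,::-1])
E
```

```text
[0.46144282 0.05555731 0.15509236]
glue cap before 163 [287.4601227  366.25153374]
glue cap after 162 [287.33333333 366.22222222]
marker ends pred [341.2904845  324.35892231] [303.13501463 286.44718089]
-71 [(-14, 88, 121), (-10, 120, 42), (-6, 166, 43), (-3, 176, 44), (0, 194, 38), (3, 152, 45), (6, 110, 45), (10, 29, 25), (14, 28, 18)]
-66 [(-14, 78, 179), (-10, 124, 42), (-6, 161, 44), (-3, 189, 45), (0, 196, 45), (3, 193, 44), (6, 172, 45), (10, 32, 15), (14, 32, 8)]
-60 [(-14, 69, 196), (-10, 48, 25), (-6, 161, 47), (-3, 186, 48), (0, 191, 47), (3, 175, 47), (6, 119, 51), (10, 31, 31), (14, 32, 15)]
-56 [(-14, 71, 193), (-10, 9, 93), (-6, 15, 71), (-3, 79, 44), (0, 126, 47), (3, 74, 48), (6, 103, 47), (10, 24, 20), (14, 33, 15)]
-50 [(-14, 73, 185), (-10, 12, 55), (-6, 15, 30), (-3, 18, 13), (0, 17, 14), (3, 14, 17), (6, 16, 57), (10, 29, 17), (14, 35, 7)]
-40 [(-14, 73, 187), (-10, 10, 106), (-6, 17, 28), (-3, 22, 43), (0, 18, 51), (3, 25, 138), (6, 51, 172), (10, 75, 167), (14, 70, 162)]
40 [(-14, 34, 172), (-10, 16, 121), (-6, 9, 46), (-3, 14, 75), (0, 16, 43), (3, 13, 34), (6, 21, 33), (10, 28, 26), (14, 34, 15)]
50 [(-14, 70, 197), (-10, 5, 191), (-6, 22, 33), (-3, 18, 27), (0, 19, 0), (3, 14, 64), (6, 13, 36), (10, 32, 8), (14, 32, 23)]
60 [(-14, 55, 170), (-10, 37, 127), (-6, 12, 39), (-3, 14, 48), (0, 16, 30), (3, 16, 30), (6, 17, 28), (10, 24, 29), (14, 35, 0)]
66 [(-14, 32, 44), (-10, 26, 46), (-6, 30, 46), (-3, 30, 40), (0, 29, 17), (3, 32, 23), (6, 26, 19), (10, 32, 0), (14, 35, 34)]
71 [(-14, 51, 158), (-10, 59, 177), (-6, 35, 61), (-3, 47, 152), (0, 36, 103), (3, 51, 141), (6, 47, 162), (10, 37, 78), (14, 45, 77)]
```

```bash
python3 -c "
from bench import manip
print(manip.sign_off())"
```

```text
the job is handed in; nothing more can be done
None
```

I packed all five items in the order asked and handed the job in at about 39 s. Side-camera checks and contact forces fit each item being seated. The packed stamps looked in place, the glue stick had not moved, and the gripper is clear of everything. The final result was not reported back.

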